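# Sweep loose tube fittings into the open-fronted tray

### The job

Three loose steel tube fittings (a nut, a plug and a union) lie on the bench. With the fingertips, sweep all three along the bench and through the tray's open front until each lies inside the tray, behind its sloping front lip; do not pick any of them up. Leave everything else on the bench where it stands, and finish with the hand clear.

Things in the scene. Friction and masses are not known exactly. Their poses are not given: they have to be found in the camera images.
- tray: Open-fronted tray of bare sheet metal, fixed to the bench. Origin: bench top (z = 0) under the tray's centre. Its y axis points from the open front to the back wall, x along the front edge. Inside 200 mm wide (side walls at x = -100 and +100 mm) and 150 mm deep (back wall at y = +75 mm). Walls 3 mm thick, 33 mm high with the rolled rim. Yaw varies up to 0.3 rad either way.
- tray_mouth (a point): Middle of the tray's front edge, on the bench top, at the tray's y = -75 mm; same axes as the tray. There is no wall at the front: a lip slopes up from the bench here to the 2 mm thick flat floor, which begins 15 mm further in, as do the side walls. A low wire handle, 25 mm high, sticks out 31 mm behind the back wall.
- nut_centre (a point): Steel tube nut standing on its flat face: hexagon 36 mm across the flats (42 mm across the corners), 30 mm high, with a round shoulder on top and a bore; about 140 g. Point: its centre, 15 mm above the bench. Slides, does not roll.
- plug_centre (a point): Steel blanking plug standing on its hexagonal head: head 30 mm across the flats (35 mm across the corners) and 15 mm high, with a threaded stem 22 mm in diameter up to 34 mm high; about 110 g. Point: its centre, 17 mm above the bench.
- union_centre (a point): Steel straight union lying on its side with a nut on each end: 60 mm long, hexagons 27 mm across the flats (31 mm across the corners), about 160 g. Point: its centre, 13.5 mm above the bench; its length lies along this point's x axis. It rests on a flat and does not roll freely.
- jar: Bystander: small amber glass jar with a white screw cap, 36 mm in diameter, 48 mm high. Origin: centre of its underside.
- stopper: Bystander: light grey tapered stopper standing on its wide end, 34 mm in diameter, 32 mm high. Origin: centre of its underside.
- vial: Bystander: clear glass sample vial with a white cap, 26 mm in diameter, 44 mm high. Origin: centre of its underside.
- tape_roll: Bystander: white roll of thread tape lying flat, 54 mm in diameter, 13 mm high. Origin: centre of its underside.
- wrench: Bystander: steel wrench lying flat, 190 mm long, 38 mm wide at its head, 8 mm thick. Origin: centre of its underside; its length lies along x.
- beaker: Bystander: small glass beaker, 47 mm in diameter at the rim, 58 mm high. Origin: centre of its underside.
- wash_bottle: Bystander: white wash bottle with a red cap, 72 mm in diameter, 168 mm high, with a thin spout bent towards its -x side (reach 70 mm, at 155 to 190 mm height). Origin: centre of its underside.
Things that resemble listed ones, but are neither listed nor needed, are in the scene too. What is shaped like the part that bears nut_centre but brown, green or yellow is not meant.

How it is judged:
By the outcome, as a careful person would: the job done as asked, in the order asked, and still so for the second after the job is handed in, with the robot touching nothing.
It also fails if it takes over 72 s, if anything falls off the work surface, if the arm or the gripper's body presses on something with over 40 N, if the wrist force passes 120 N, or if a joint passes its speed limit or range.

### The arm

A 7-joint arm with a two-finger parallel gripper is mounted at the origin on the work surface. World frame = base frame: x ahead of the robot, y to its left, z up, the work surface at z = 0. Lengths are in m, angles in rad, forces in N, time in s.
With the tool pointing down it reaches from about 0.35 to 0.9 m from the base axis. Payload 7.2 kg.
Tool frame: the origin (TCP) lies on the centre line of the jaws, within the pads' length; the fingertips stand 19 mm ahead of it and the grasp point (between the pads) is the TCP; x points along the fingers, y is the direction in which the jaws open and shut, and the axes are right-handed (so a half turn about x gives the same grasp; the last joint's range is limited). The gripper opens to 88 mm and grips with 3 to 60 N. Pads are 20 mm wide; open, the fingers measure 115 mm over their backs; the gripper's body (75 mm by 178 mm) begins 61 mm behind the grasp point.
Start: joints at [-1.316, 0.411, -0.013, 1.596, 0.006, 1.134, -0.082], TCP at [0.198, 0.593, 0.242] pointing down, gripper open.
Joint ranges: [-2.95, 2.95], [-0.29, 1.99], [-1.47, 1.44], [0.14, 2.54], [-1.03, 4.17], [0.13, 1.85], [-2.86, 2.86]. Speed limits (rad/s): [2.39, 2.39, 3.01, 3.01, 3.14, 3.14, 3.14].

### API

Orientations are given as a 3x3 rotation matrix whose columns are the frame's x, y, z axes.
In Python, from station import get_obs, eyes, order, finder gives the robot as it stands.
- The arm moves only by the tool jog_arm, never from a script. Its argument "motion" is a list of rows, each an object with "translation": the shift along the tool's x, y, z in m, a list of three; "twist": the turn, a rotation vector about the tool's x, y, z in degrees, a list of three; "fingers": the opening, from 0 (shut) to 1 (fully open). A call has 1 to 12 rows; each row is the pose to reach, as a shift and turn from the pose commanded when the call began, along the tool's axes at that moment; what a row does not reach only later rows make up. A row lasts 1/12 s, in which the tool goes at most 41.7 mm and 7.16 degrees, less where a joint would pass 70% of its speed; a pose out of reach is approached as far as the arm can. A call with a gripper value outside its range is refused whole. The fingers move at their own pace and stop on an object; "squeeze" is the grip in N (left out, the last holds). Time passes only in rows, so rows that repeat a pose let the fingers close. It gives the time, the measured TCP pose, the force and the opening at its end, in the units of the state.
- get_obs(): the state, without advancing time (a new reading comes with each control period).
- eyes.grab_frame(name): name is "side" or "top" or "wrist"; returns a dict with "image" (420x560x3 uint8, red, green, blue), "range_z" (420x560 float32, m along the optical axis (not along the pixel's ray), 0 where there is no reading), "fx", "fy", "cx", "cy" (pixels), "world_to_cam" (4x4, takes a point from world to camera coordinates). Camera axes: x right, y up, looking along -z (the intrinsics and any distortion apply to the point x, -y, -z); pixel columns grow to the right and rows downward; lengths in m; the calibration is good to about 2 mm. A picture is of the moment at which its call begins.
- order.close_job(): hands the job in, once; it reports no verdict.
Trained networks look in the newest picture that a camera, given by its name, has taken for a name from the list of things; names that differ only in an ending like _2 or _b are one class to them, and where a whole thing is asked for, a point or a joint stands for the part that bears it (a point fixed in the world has none). Each returns a list of dicts, best first, with "score" (0 to 1); they miss things now and then, are a little off and sometimes report something else, mostly with a low value. They report only what shows in the picture. A call takes as long as a camera call. They do not tell look-alikes from the thing itself.
- finder.recognise(camera, name): "rect" ([left, top, right, bottom] in pixels, round what is visible of it).
The state is a dict: "clock": time; "joint_pos": joint angles; "joint_vel": joint speeds; "joint_efforts": joint torques, N m; "position": TCP position; "tcp_rot": TCP orientation; "ft_force": force on the tool from outside, world axes, zero at the start; "ft_torque": the same for the moment, N m; "opening": finger opening in m.
Only numpy, scipy, OpenCV 4.12 (cv2) and the standard library are available. Lean on these libraries where they do the work, as an engineer would, in place of code of your own. Each camera call takes 0.05 s, during which the arm holds its last target.

## Working session

There is one attempt and no reset: what is moved stays moved. The work goes in short steps, Python scripts to look and compute and a tool call to move; the robot and the scene stay as the last step left them, time stands still between calls to the robot, and variables do not carry over. Pictures are saved under pics/ and viewed, and the job is handed in when it is done.

Besides the shell and the picture viewer there is one more tool, called after "Call:" as name([rows], argument=value, ...), one row to a line, values as JSON. jog_arm: Moves the arm, as the interface text tells. Its arguments: {"type":"object","properties":{"motion":{"type":"array"},"squeeze":{"type":"number"}},"required":["motion"]}

```bash
ls; mkdir -p pics; python3 - <<'E'
from station import get_obs, eyes, order, finder
import cv2,pickle
d={}
for n in ["top","side","wrist"]:
    f=eyes.grab_frame(n); d[n]=f
    cv2.imwrite(f"pics/{n}0.png",f["image"][:,:,::-1])
    for k in ["tray","nut_centre","plug_centre","union_centre","jar","stopper","vial","tape_roll","wrench","beaker","wash_bottle"]:
        if n!="wrist": print(n,k,[([int(x) for x in r["rect"]],round(r["score"],2)) for r in finder.recognise(n,k)[:4]])
pickle.dump(d,open("f0.pkl","wb"))
o=get_obs();print(o)
E
```

```text
pics
top tray [([87, 170, 179, 273], 0.96)]
top nut_centre [([267, 305, 285, 321], 0.71), ([245, 280, 265, 296], 0.66), ([272, 258, 290, 277], 0.55), ([318, 285, 337, 306], 0.52)]
top plug_centre [([235, 186, 248, 199], 0.52)]
top union_centre [([351, 195, 376, 220], 0.62)]
top jar [([316, 250, 334, 270], 0.57)]
top stopper [([322, 150, 336, 167], 0.45)]
top vial [([315, 236, 326, 249], 0.51)]
top tape_roll [([282, 128, 304, 153], 0.77)]
top wrench [([408, 247, 449, 328], 0.68), ([315, 234, 325, 249], 0.2)]
top beaker [([232, 132, 251, 156], 0.72)]
top wash_bottle [([432, 166, 479, 226], 0.94), ([315, 250, 332, 269], 0.24)]
side tray [([141, 305, 276, 415], 0.74)]
side nut_centre [([331, 254, 351, 279], 0.91), ([317, 226, 336, 242], 0.79), ([364, 198, 381, 217], 0.77), ([366, 242, 386, 268], 0.54)]
side plug_centre [([232, 227, 245, 249], 0.5)]
side union_centre [([286, 155, 317, 172], 0.66)]
side jar [([336, 185, 348, 213], 0.57)]
side stopper [([241, 160, 255, 176], 0.59), ([332, 186, 349, 210], 0.3)]
side vial [([309, 68, 349, 130], 0.7), ([312, 189, 325, 211], 0.63)]
side tape_ro
[... 305 characters left out ...]
.1342732 , -0.08219573]), 'joint_vel': array([-0.0002329 , -0.00113166,  0.00103674, -0.00064429,  0.00012781,
        0.00103021, -0.00031153]), 'joint_efforts': array([-1.87273938e-03, -5.87746239e+01,  6.40356727e-01, -2.91382349e+01,
       -5.38296369e-02,  1.05155341e-02,  5.22300667e-06]), 'position': array([0.19825225, 0.59271976, 0.24164578]), 'tcp_rot': array([[-2.25130030e-06,  3.17179530e-01,  9.48365513e-01],
       [ 3.47301494e-05,  9.48365512e-01, -3.17179530e-01],
       [-9.99999999e-01,  3.22228096e-05, -1.31507480e-05]]), 'ft_force': array([-0.10549581, -0.08908619,  0.63777478]), 'ft_torque': array([ 0.02346863, -0.00383096, -0.04864023]), 'opening': 0.08766794542125063}
```

View images.

```bash
python3 - <<'E'
import cv2,pickle
d=pickle.load(open("f0.pkl","rb"))
t=d["top"]["image"][:,:,::-1]; s=d["side"]["image"][:,:,::-1]
cv2.imwrite("pics/topc.png",cv2.resize(t[110:340,70:390],(800,575),interpolation=cv2.INTER_CUBIC))
cv2.imwrite("pics/sidec.png",cv2.resize(s[120:420,130:450],None,fx=2,fy=2,interpolation=cv2.INTER_CUBIC))
E
```

```text
(no output)
```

View pics/top0.png

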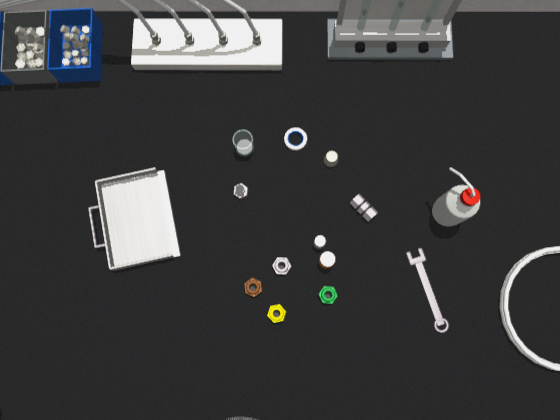

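View pics/topc.png

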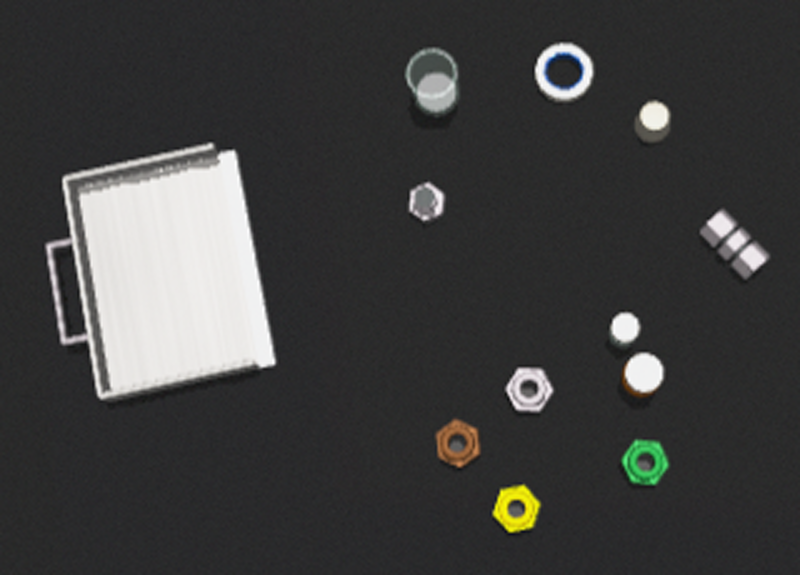

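View pics/sidec.png

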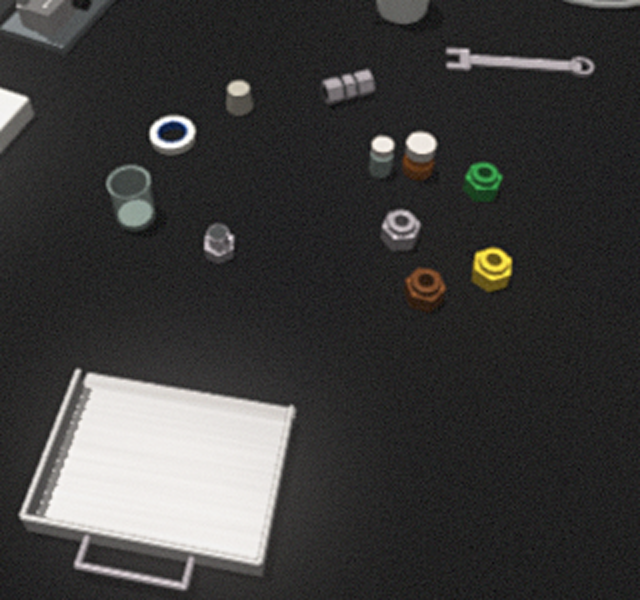

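View pics/wrist0.png

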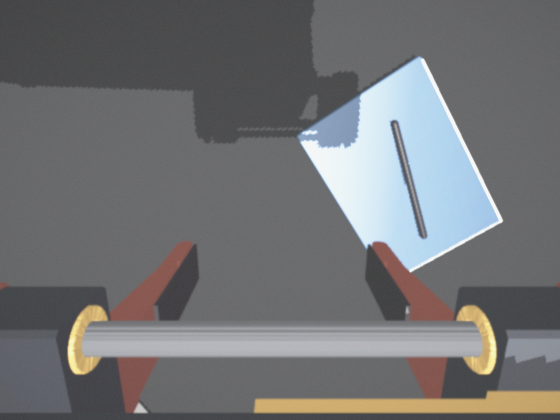

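```bash
cat > h.py <<'E'
import numpy as np,cv2
def unproj(f,u,v,z=None):
    """z None: by depth; else intersect with world plane z"""
    M=np.linalg.inv(f["world_to_cam"])
    d=np.array([(u-f["cx"])/f["fx"],-(v-f["cy"])/f["fy"],-1.0])
    if z is None:
        r=f["range_z"][int(round(v)),int(round(u))]
        p=d*r
    else:
        R=M[:3,:3]@d; o=M[:3,3]
        return o+R*(z-o[2])/R[2]
    return M[:3,:3]@p+M[:3,3]
def cloud(f):
    h,w=f["range_z"].shape
    v,u=np.mgrid[:h,:w].astype(float); r=f["range_z"]
    P=np.stack([(u-f["cx"])/f["fx"]*r,-(v-f["cy"])/f["fy"]*r,-r],-1)
    M=np.linalg.inv(f["world_to_cam"])
    W=P@M[:3,:3].T+M[:3,3]; W[r==0]=np.nan
    return W
def proj(f,p):
    c=f["world_to_cam"]@np.append(p,1); return np.array([f["cx"]+f["fx"]*c[0]/-c[2], f["cy"]-f["fy"]*c[1]/-c[2]])
E
python3 - <<'E'
import pickle,numpy as np
from h import *
np.set_printoptions(precision=4,suppress=True)
d=pickle.load(open("f0.pkl","rb"))
f=d["top"]
print(f["fx"],f["fy"],f["cx"],f["cy"]);
for n in ["top","side"]: print(n,np.linalg.inv(d[n]["world_to_cam"]))
W=cloud(f)
print("bench z",np.nanmedian(W[200:240,200:230,2]),np.nanstd(W[200:240,200:230,2]))
things=dict(nut=(267+5,258,290,277),nut_ct=(272,258,290,277),plug=(233,182,249,200),union=(350,192,378,222),jar=(316,250,336,270),stopper=(322,150,338,168),vial=(313,234,327,250),tape=(282,127,308,153),wrench=(405,247,449,332),beaker=(231,130,255,158),brown=(243,277,264,298),yellow=(266,303,288,324),green=(317,284,339,306))
for k,(a,b,c,e) in things.items():
    P=W[b:e+1,a:c+1].reshape(-1,3); h=np.nanpercentile(P[:,2],95)
    Q=P[P[:,2]>0.007]
    mm=np.nanmean(Q[Q[:,2]>h-0.01],0) if len(Q) else None
    print(k,len(Q),"zmax",h,"top mean",mm, "min",np.nanmin(Q,0) if len(Q) else'', "max",np.nanmax(Q,0) if len(Q) else '')
for uv in [(96,178),(155,170),(165,172),(180,256),(110,268),(180,258)]: print(uv,unproj(f,*uv,z=0.0),unproj(f,*uv,z=0.033))
g=d["side"]
for uv in [(141,378),(168,306),(174,308),(277,324),(262,402)]: print("side",uv,unproj(g,*uv,z=0.0),unproj(g,*uv,z=0.033))
E
```

```text
524.7822272629745 524.7822272629745 279.5991011345765 217.0977536612828
top [[ 0.0111  0.9835 -0.1808  0.3411]
 [-0.9998  0.0083 -0.0163 -0.097 ]
 [-0.0145  0.1809  0.9834  1.1861]
 [ 0.      0.      0.      1.    ]]
side [[-0.9163  0.3035 -0.2615  0.3183]
 [-0.4006 -0.6904  0.6024  0.4926]
 [ 0.0023  0.6567  0.7542  0.7737]
 [ 0.      0.      0.      1.    ]]
bench z -0.00011257580262857836 0.0023407960004647767
nut 197 zmax 0.031220384877102388 top mean [ 0.4449 -0.0826  0.0273] min [ 0.427  -0.1021  0.0084] max [ 0.4631 -0.0617  0.0351]
nut_ct 197 zmax 0.031220384877102388 top mean [ 0.4449 -0.0826  0.0273] min [ 0.427  -0.1021  0.0084] max [ 0.4631 -0.0617  0.0351]
plug 156 zmax 0.03456060417575957 top mean [0.6165 0.0134 0.0329] min [ 0.6003 -0.0019  0.0073] max [0.6344 0.0278 0.0373]
union 339 zmax 0.028253067306399704 top mean [ 0.5789 -0.2665  0.0253] min [ 0.5493 -0.2949  0.0083] max [ 0.6121 -0.2372  0.0328]
jar 221 zmax 0.05023196753820892 top mean [ 0.4586 -0.1821  0.0476] min [ 0.4416 -0.1978  0.0072] max [ 0.4812 -0.1648  0.0522]
stopper 168 zmax 0.03384358395873528 top
[... 950 characters left out ...]
.3651 -0.2035  0.0072] max [ 0.4    -0.1643  0.0358]
(96, 178) [0.6487 0.3537 0.    ] [0.6402 0.3412 0.033 ]
(155, 170) [0.6691 0.2161 0.    ] [0.6599 0.2074 0.033 ]
(165, 172) [0.6644 0.1923 0.    ] [0.6554 0.1843 0.033 ]
(180, 256) [0.4674 0.1481 0.    ] [0.4639 0.1413 0.033 ]
(110, 268) [0.4386 0.3061 0.    ] [0.4359 0.2949 0.033 ]
(180, 258) [0.4628 0.1479 0.    ] [0.4594 0.1411 0.033 ]
side (141, 378) [0.6449 0.3353 0.    ] [0.631 0.342 0.033]
side (168, 306) [0.6781 0.1988 0.    ] [0.6628 0.2114 0.033 ]
side (174, 308) [0.6651 0.1978 0.    ] [0.6503 0.2104 0.033 ]
side (277, 324) [0.4689 0.1481 0.    ] [0.4625 0.1628 0.033 ]
side (262, 402) [0.4355 0.287  0.    ] [0.4305 0.2958 0.033 ]
```

```bash
cat >> h.py <<'E'
def rel(o,wps):
    """wps: (x,y,z,yaw_deg of tool y axis) -> rows of tool-frame shift (m), twist deg about x"""
    R=o["tcp_rot"]; p=o["position"]; y0=np.degrees(np.arctan2(R[1,1],R[0,1]))
    for w in wps:
        t=R.T@(np.array(w[:3])-p); a=-((w[3]-y0+180)%360-180)
        print(np.round(t,3).tolist(), round(a,1))
E
python3 - <<'E'
import pickle,numpy as np
from h import *
np.set_printoptions(precision=4,suppress=True)
d=pickle.load(open("f0.pkl","rb"))
for n in ["top","side"]:
    W=cloud(d[n]); P=W.reshape(-1,3)
    # tray interior & rims
    m=(P[:,2]>0.022)&(P[:,2]<0.04)&(P[:,0]>0.38)&(P[:,0]<0.72)&(P[:,1]>0.12)&(P[:,1]<0.42)
    r=cv2.minAreaRect((P[m][:,:2]*1000).astype(np.float32)); print(n,"rim",r,cv2.boxPoints(r).tolist())
    m=(np.abs(P[:,0]-.58)<.05)&(np.abs(P[:,1]+.266)<.05)&(P[:,2]>.012)
    print("union",cv2.minAreaRect((P[m][:,:2]*1000).astype(np.float32)))
    for k,c in dict(nut=(.445,-.083),plug=(.6165,.0134)).items():
        m=(np.hypot(P[:,0]-c[0],P[:,1]-c[1])<.03)&(P[:,2]>.02); Q=P[m]; print(k,Q.mean(0),(Q.min(0)+Q.max(0))/2)
    m=(P[:,0]>.3)&(P[:,0]<.8)&(P[:,1]<-.33)&(P[:,2]>.1)
    print("bottle",P[m].min(0),P[m].max(0)); 
    m&=P[:,2]>.15
    m2=(P[:,0]>.3)&(P[:,0]<.8)&(P[:,1]<-.33)&(P[:,2]>.1)&(P[:,2]<.15);print(P[m2].min(0),P[m2].max(0)); print("high",P[m].min(0),P[m].max(0))
E
```

```text
top rim ((546.39599609375, 266.5700378417969), (209.25914001464844, 167.91139221191406), 13.058908462524414) [[425.5022888183594, 324.7131652832031], [463.4423522949219, 161.1442413330078], [667.2896728515625, 208.42691040039062], [629.349609375, 371.995849609375]]
union ((580.1094360351562, -267.37847900390625), (59.31783676147461, 31.17176055908203), 42.95962905883789)
nut [ 0.4451 -0.0827  0.0267] [ 0.4449 -0.0821  0.0276]
plug [0.6161 0.0132 0.0321] [0.6166 0.013  0.0287]
bottle [ 0.5385 -0.4931  0.1005] [ 0.6344 -0.4211  0.1924]
[ 0.5385 -0.4931  0.1005] [ 0.6095 -0.4225  0.1498]
high [ 0.5566 -0.4759  0.1506] [ 0.6344 -0.4211  0.1924]
side rim ((547.1163940429688, 266.18963623046875), (208.90777587890625, 168.01177978515625), 13.107172012329102) [[426.33349609375, 324.3196105957031], [464.43408203125, 160.68495178222656], [667.8992919921875, 208.05966186523438], [629.7987060546875, 371.6943359375]]
union ((579.813232421875, -266.78375244140625), (61.182735443115234, 30.9747371673584), 43.44300079345703)
nut [ 0.4453 -0.0791  0.0257] [ 0.4453 -0.0805  0.0255]
plug [0.6165 0.0152 0.03  ] [0.6181 0.0126 0.0282]
bottle [ 0.5387 -1.0184  0.1   ] [ 0.7999 -0.4186  0.2016]
[ 0.5387 -1.0184  0.1   ] [ 0.7999 -0.4213  0.1499]
high [ 0.5566 -0.9334  0.15  ] [ 0.7963 -0.4186  0.2016]
```

```bash
python3 - <<'E'
from station import *
from h import *
rel(get_obs(),[(0.42,0.2,0.24,30),(0.4315,-.126,0.15,-17.5)])
E
```

```text
[0.002, -0.302, 0.335] 41.5
[0.092, -0.608, 0.449] 89.0
```

Call:
jog_arm([
  {"translation": [0,-0.03,0.033],"twist": [5,0,0],"fingers": 0.27},
  {"translation": [0,-0.06,0.067],"twist": [10,0,0],"fingers": 0.27},
  {"translation": [0,-0.09,0.1],"twist": [15,0,0],"fingers": 0.27},
  {"translation": [0,-0.12,0.133],"twist": [20,0,0],"fingers": 0.27},
  {"translation": [0,-0.15,0.167],"twist": [25,0,0],"fingers": 0.27},
  {"translation": [0,-0.18,0.2],"twist": [30,0,0],"fingers": 0.27},
  {"translation": [0,-0.21,0.233],"twist": [35,0,0],"fingers": 0.27},
  {"translation": [0,-0.24,0.267],"twist": [40,0,0],"fingers": 0.27},
  {"translation": [0,-0.27,0.3],"twist": [41.5,0,0],"fingers": 0.27},
  {"translation": [0,-0.3,0.335],"twist": [41.5,0,0],"fingers": 0.27},
  {"translation": [0,-0.302,0.335],"twist": [41.5,0,0],"fingers": 0.27},
  {"translation": [0,-0.302,0.335],"twist": [41.5,0,0],"fingers": 0.27},
])

```text
clock: 2.25
position: [0.4232, 0.1935, 0.2422]
tcp_rot: [[0.002, 0.87, 0.492], [-0.001, 0.492, -0.87], [-1.0, 0.001, 0.002]]
ft_force: [-0.3, 0.4, -0.1]
opening: 0.0241
```

```bash
python3 - <<'E'
from station import *
from h import *
rel(get_obs(),[(0.4315,-.126,0.15,-17.5)])
E
```

```text
[0.093, -0.15, 0.282] 47.0
```

Call:
jog_arm([
  {"translation": [0.01,-0.016,0.031],"twist": [6,0,0],"fingers": 0.27},
  {"translation": [0.02,-0.033,0.063],"twist": [12,0,0],"fingers": 0.27},
  {"translation": [0.03,-0.05,0.094],"twist": [18,0,0],"fingers": 0.27},
  {"translation": [0.04,-0.067,0.125],"twist": [24,0,0],"fingers": 0.27},
  {"translation": [0.05,-0.083,0.157],"twist": [30,0,0],"fingers": 0.27},
  {"translation": [0.06,-0.1,0.188],"twist": [36,0,0],"fingers": 0.27},
  {"translation": [0.07,-0.117,0.219],"twist": [42,0,0],"fingers": 0.27},
  {"translation": [0.08,-0.133,0.25],"twist": [47,0,0],"fingers": 0.27},
  {"translation": [0.09,-0.15,0.282],"twist": [47,0,0],"fingers": 0.27},
  {"translation": [0.093,-0.15,0.282],"twist": [47,0,0],"fingers": 0.27},
  {"translation": [0.093,-0.15,0.282],"twist": [47,0,0],"fingers": 0.27},
  {"translation": [0.093,-0.15,0.282],"twist": [47,0,0],"fingers": 0.27},
])

```text
clock: 3.25
position: [0.4312, -0.1185, 0.1486]
tcp_rot: [[-0.001, 0.956, -0.292], [0.0, -0.292, -0.956], [-1.0, -0.001, -0.0]]
ft_force: [0.1, -0.3, -0.1]
opening: 0.0237
```

```bash
python3 - <<'E'
from station import *
from h import *
f=eyes.grab_frame("wrist"); cv2.imwrite("pics/w1.png",f["image"][:,:,::-1])
f=eyes.grab_frame("side"); cv2.imwrite("pics/s1.png",f["image"][120:420,130:530,::-1])
rel(get_obs(),[(0.4315,-.126,0.025,-17.5)])
E
```

```text
[0.124, 0.002, 0.008] 0.6
```

View pics/w1.png

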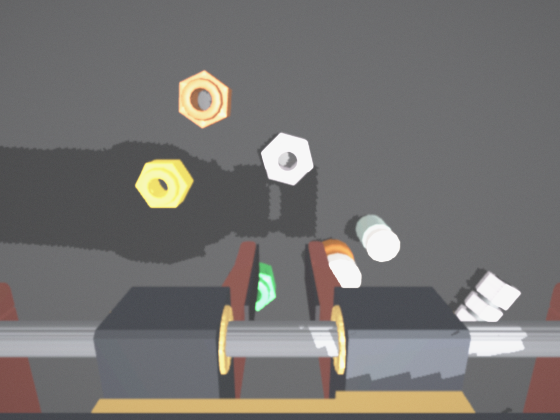

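View pics/s1.png

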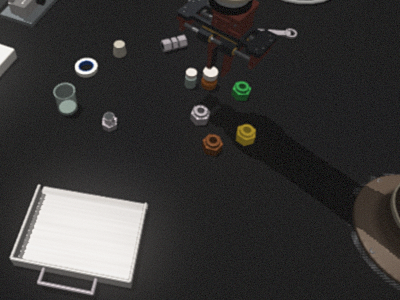

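Call:
jog_arm([
  {"translation": [0.02,0.002,0.008],"twist": [0,0,0],"fingers": 0.27},
  {"translation": [0.05,0.002,0.008],"twist": [0,0,0],"fingers": 0.27},
  {"translation": [0.08,0.002,0.008],"twist": [0,0,0],"fingers": 0.27},
  {"translation": [0.1,0.002,0.008],"twist": [0,0,0],"fingers": 0.27},
  {"translation": [0.115,0.002,0.008],"twist": [0,0,0],"fingers": 0.27},
  {"translation": [0.123,0.002,0.008],"twist": [0,0,0],"fingers": 0.27},
  {"translation": [0.124,0.002,0.008],"twist": [0,0,0],"fingers": 0.27},
  {"translation": [0.124,0.002,0.008],"twist": [0,0,0],"fingers": 0.27},
])

```text
clock: 4.02
position: [0.4313, -0.1267, 0.0249]
tcp_rot: [[0.0, 0.957, -0.291], [0.0, -0.291, -0.957], [-1.0, 0.0, -0.0]]
ft_force: [0.1, -0.8, 0.1]
opening: 0.0233
```

```bash
cat >> h.py <<'E'
c,s=np.cos(np.radians(13.08)),np.sin(np.radians(13.08))
def T(x,y): return np.array([0.5523+c*x-s*y,0.2425+s*x+c*y])
def bez(P0,P1,P2,P3,off,step=.009,start=.0):
    """object path cubic bezier; TCP follows off behind along tangent. returns wps"""
    t=np.linspace(0,1,2001)[:,None]; P0,P1,P2,P3=map(np.array,(P0,P1,P2,P3))
    B=(1-t)**3*P0+3*(1-t)**2*t*P1+3*(1-t)*t*t*P2+t**3*P3
    D=np.gradient(B,axis=0); D/=np.linalg.norm(D,axis=1)[:,None]
    L=np.r_[0,np.cumsum(np.linalg.norm(np.diff(B,axis=0),axis=1))]
    n=int(np.ceil(L[-1]/step)); out=[]
    for l in np.linspace(0,L[-1],n+1):
        i=min(np.searchsorted(L,l),len(L)-1); p=B[i]-off*D[i]
        out.append((p[0],p[1],0.025,np.degrees(np.arctan2(D[i,1],D[i,0]))-90))
    return out
E
python3 - <<'E'
from station import *
from h import *
o=get_obs(); print(o["position"],o["ft_force"])
h=np.array([.3,.954]); s0=np.array([.445,-.083])
w=bez(s0,s0+.11*h,T(-.055,-.09),T(-.055,.02),.028)
print(len(w)); rel(o,w)
E
```

```text
[ 0.43125313 -0.12670499  0.02494624] [ 0.1414732  -0.81712041  0.06133465]
39
[-0.0, 0.0, -0.018] 0.5
[-0.0, 0.0, -0.027] 0.6
[-0.0, 0.0, -0.036] 0.6
[-0.0, 0.0, -0.045] 0.6
[-0.0, 0.001, -0.054] 0.5
[-0.0, 0.001, -0.063] 0.4
[-0.0, 0.001, -0.072] 0.2
[-0.0, 0.001, -0.081] 0.0
[-0.0, 0.001, -0.089] -0.2
[-0.0, 0.001, -0.098] -0.5
[-0.0, 0.001, -0.107] -0.8
[-0.0, 0.001, -0.116] -1.2
[-0.0, 0.001, -0.125] -1.5
[-0.0, 0.001, -0.134] -2.0
[-0.0, 0.001, -0.143] -2.5
[0.0, 0.001, -0.152] -3.0
[0.0, 0.001, -0.161] -3.6
[0.0, 0.0, -0.17] -4.2
[0.0, -0.0, -0.179] -4.8
[0.0, -0.001, -0.188] -5.5
[0.0, -0.001, -0.197] -6.3
[0.0, -0.002, -0.206] -7.1
[0.0, -0.003, -0.215] -7.9
[0.0, -0.003, -0.224] -8.8
[0.0, -0.004, -0.233] -9.8
[0.0, -0.005, -0.242] -10.8
[0.0, -0.007, -0.251] -11.9
[0.0, -0.008, -0.259] -13.0
[0.0, -0.01, -0.268] -14.2
[0.0, -0.011, -0.277] -15.5
[0.0, -0.013, -0.286] -16.8
[0.0, -0.015, -0.295] -18.3
[0.0, -0.017, -0.303] -19.7
[0.0, -0.02, -0.312] -21.3
[0.0, -0.023, -0.32] -22.9
[0.0, -0.025, -0.329] -24.6
[0.0, -0.028, -0.337] -26.3
[0.0, -0.032, -0.346] -28.1
[0.0, -0.035, -0.354] -30.0
```

Call:
jog_arm([
  {"translation": [0,0,-0.008],"twist": [0,0,0],"fingers": 0.27},
  {"translation": [0,0,-0.014],"twist": [0,0,0],"fingers": 0.27},
  {"translation": [0,0,-0.02],"twist": [0,0,0],"fingers": 0.27},
  {"translation": [0,0,-0.028],"twist": [0,0,0],"fingers": 0.27},
  {"translation": [0,0,-0.037],"twist": [0,0,0],"fingers": 0.27},
  {"translation": [0,0,-0.046],"twist": [0,0,0],"fingers": 0.27},
  {"translation": [0,0,-0.055],"twist": [0,0,0],"fingers": 0.27},
  {"translation": [0,0,-0.064],"twist": [0,0,0],"fingers": 0.27},
  {"translation": [0,0,-0.073],"twist": [0,0,0],"fingers": 0.27},
  {"translation": [0,0,-0.082],"twist": [0,0,0],"fingers": 0.27},
  {"translation": [0,0,-0.09],"twist": [-0.5,0,0],"fingers": 0.27},
  {"translation": [0,0,-0.098],"twist": [-0.5,0,0],"fingers": 0.27},
])

```text
clock: 5.02
position: [0.4597, -0.0329, 0.0246]
tcp_rot: [[-0.0, 0.959, -0.283], [-0.0, -0.283, -0.959], [-1.0, -0.0, 0.0]]
ft_force: [-0.4, -2.8, 3.3]
opening: 0.0237
```

```bash
cat >> h.py <<'E'
def objs(f,r,rad=.035,zlo=.012):
    P=cloud(f).reshape(-1,3); m=(np.hypot(P[:,0]-r[0],P[:,1]-r[1])<rad)&(P[:,2]>zlo)
    Q=P[m]; return Q
E
python3 - <<'E'
from station import *
from h import *
o=get_obs(); print(o["position"],o["ft_force"])
f=eyes.grab_frame("wrist"); cv2.imwrite("pics/w2.png",f["image"][:,:,::-1])
f=eyes.grab_frame("top"); cv2.imwrite("pics/t2.png",cv2.resize(f["image"][110:340,70:390,::-1],(800,575)))
h=np.array([.3,.954]); s0=np.array([.445,-.083])
w=bez(s0,s0+.11*h,T(-.055,-.09),T(-.055,.02),.028)
rel(o,w[10:])
E
```

```text
[ 0.45971525 -0.03286587  0.02460471] [-0.35143729 -2.80318979  3.31680206]
[-0.0, 0.001, -0.009] -0.3
[-0.0, 0.001, -0.018] -0.7
[-0.0, 0.001, -0.027] -1.1
[-0.0, 0.001, -0.036] -1.5
[-0.0, 0.001, -0.045] -2.0
[-0.0, 0.001, -0.054] -2.5
[-0.0, 0.001, -0.063] -3.1
[-0.0, 0.001, -0.072] -3.7
[-0.0, 0.001, -0.081] -4.3
[-0.0, 0.0, -0.09] -5.0
[-0.0, -0.0, -0.099] -5.8
[-0.0, -0.001, -0.108] -6.6
[-0.0, -0.001, -0.117] -7.4
[-0.0, -0.002, -0.126] -8.3
[-0.0, -0.003, -0.135] -9.3
[-0.0, -0.004, -0.144] -10.3
[-0.0, -0.005, -0.153] -11.4
[-0.0, -0.007, -0.161] -12.5
[-0.0, -0.008, -0.17] -13.7
[-0.0, -0.01, -0.179] -15.0
[-0.0, -0.012, -0.188] -16.4
[-0.0, -0.014, -0.197] -17.8
[-0.0, -0.016, -0.205] -19.2
[-0.0, -0.018, -0.214] -20.8
[-0.0, -0.021, -0.223] -22.4
[-0.0, -0.023, -0.231] -24.1
[-0.0, -0.026, -0.24] -25.9
[-0.0, -0.03, -0.248] -27.7
[-0.0, -0.033, -0.256] -29.5
```

View pics/w2.png

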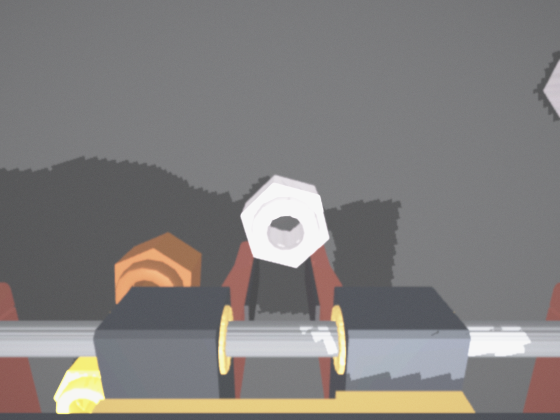

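View pics/t2.png

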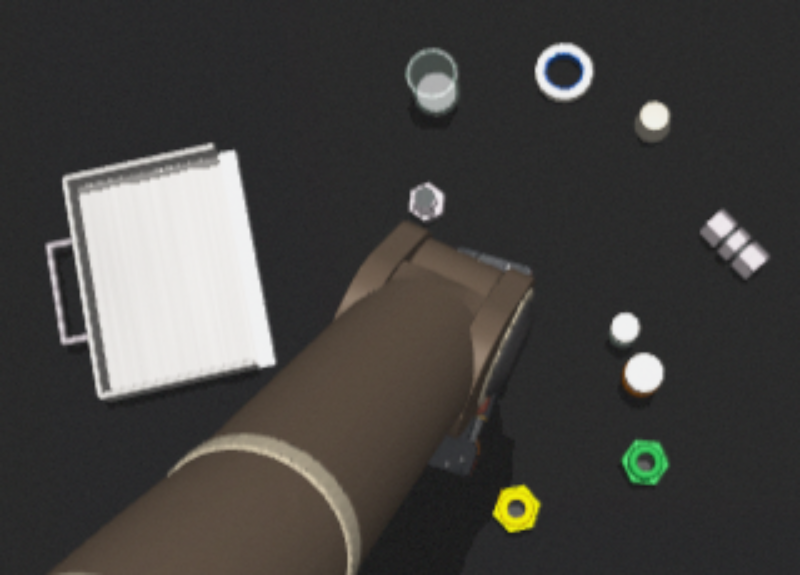

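Call:
jog_arm([
  {"translation": [0,0.001,-0.009],"twist": [-0.3,0,0]},
  {"translation": [0,0.001,-0.018],"twist": [-0.7,0,0]},
  {"translation": [0,0.001,-0.027],"twist": [-1.1,0,0]},
  {"translation": [0,0.001,-0.036],"twist": [-1.5,0,0]},
  {"translation": [0,0.001,-0.045],"twist": [-2,0,0]},
  {"translation": [0,0.001,-0.054],"twist": [-2.5,0,0]},
  {"translation": [0,0.001,-0.063],"twist": [-3.1,0,0]},
  {"translation": [0,0.001,-0.072],"twist": [-3.7,0,0]},
  {"translation": [0,0.001,-0.081],"twist": [-4.3,0,0]},
  {"translation": [0,0,-0.09],"twist": [-5,0,0]},
  {"translation": [0,0,-0.098],"twist": [-5.8,0,0]},
  {"translation": [0,-0.001,-0.105],"twist": [-6.5,0,0]},
])

```text
invalid input
```

```bash
python3 - <<'E'
from station import *
from h import *
o=get_obs(); print(o["position"],o["ft_force"])
f=eyes.grab_frame("wrist"); cv2.imwrite("pics/w3.png",f["image"][:,:,::-1])
h=np.array([.3,.954]); s0=np.array([.445,-.083])
w=bez(s0,s0+.11*h,T(-.055,-.09),T(-.055,.02),.028)
rel(o,w[21:])
E
```

```text
[ 0.4598606  -0.03191784  0.02447894] [ 1.02780123 -0.55453156 -0.05197906]
[-0.0, -0.001, -0.107] -6.5
[-0.0, -0.001, -0.116] -7.4
[-0.0, -0.002, -0.125] -8.3
[-0.0, -0.003, -0.134] -9.2
[-0.0, -0.004, -0.143] -10.3
[-0.0, -0.005, -0.152] -11.3
[-0.0, -0.006, -0.16] -12.5
[-0.0, -0.008, -0.169] -13.7
[-0.0, -0.009, -0.178] -15.0
[-0.0, -0.011, -0.187] -16.3
[-0.0, -0.013, -0.196] -17.7
[-0.0, -0.015, -0.204] -19.2
[-0.0, -0.018, -0.213] -20.7
[-0.0, -0.02, -0.222] -22.3
[-0.0, -0.023, -0.23] -24.0
[-0.0, -0.026, -0.239] -25.8
[-0.0, -0.029, -0.247] -27.6
[-0.0, -0.033, -0.255] -29.4
```

View pics/w3.png

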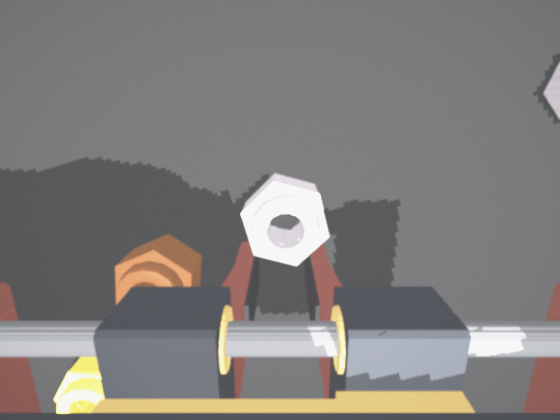

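Fingers must be given in each row; the view is unchanged (nut at 286,230 in the cradle). Resend.

Call:
jog_arm([
  {"translation": [0,0.001,-0.009],"twist": [-0.3,0,0],"fingers": 0.27},
  {"translation": [0,0.001,-0.018],"twist": [-0.7,0,0],"fingers": 0.27},
  {"translation": [0,0.001,-0.027],"twist": [-1.1,0,0],"fingers": 0.27},
  {"translation": [0,0.001,-0.036],"twist": [-1.5,0,0],"fingers": 0.27},
  {"translation": [0,0.001,-0.045],"twist": [-2,0,0],"fingers": 0.27},
  {"translation": [0,0.001,-0.054],"twist": [-2.5,0,0],"fingers": 0.27},
  {"translation": [0,0.001,-0.063],"twist": [-3.1,0,0],"fingers": 0.27},
  {"translation": [0,0.001,-0.072],"twist": [-3.7,0,0],"fingers": 0.27},
  {"translation": [0,0.001,-0.081],"twist": [-4.3,0,0],"fingers": 0.27},
  {"translation": [0,0,-0.09],"twist": [-5,0,0],"fingers": 0.27},
  {"translation": [0,0,-0.098],"twist": [-5.8,0,0],"fingers": 0.27},
  {"translation": [0,-0.001,-0.105],"twist": [-6.5,0,0],"fingers": 0.27},
])

```text
clock: 6.17
position: [0.4887, 0.0682, 0.0246]
tcp_rot: [[0.0, 0.985, -0.172], [0.0, -0.172, -0.985], [-1.0, 0.0, -0.0]]
ft_force: [-0.2, 0.9, -0.8]
opening: 0.0238
```

```bash
python3 - <<'E'
from station import *
from h import *
o=get_obs(); print(o["position"],o["ft_force"])
f=eyes.grab_frame("wrist"); cv2.imwrite("pics/w4.png",f["image"][:,:,::-1])
h=np.array([.3,.954]); s0=np.array([.445,-.083])
w=bez(s0,s0+.11*h,T(-.055,-.09),T(-.055,.02),.028)
rel(o,w[21:])
E
```

```text
[0.48867148 0.06823482 0.02462438] [-0.22685642  0.94655665 -0.77669527]
[-0.0, 0.0, -0.003] -0.0
[-0.0, 0.001, -0.012] -0.9
[-0.0, 0.001, -0.021] -1.8
[-0.0, 0.001, -0.03] -2.7
[-0.0, 0.001, -0.039] -3.8
[-0.0, 0.001, -0.048] -4.9
[-0.0, 0.001, -0.056] -6.0
[-0.0, 0.0, -0.065] -7.2
[-0.0, -0.0, -0.074] -8.5
[-0.0, -0.001, -0.083] -9.8
[-0.0, -0.002, -0.092] -11.2
[-0.0, -0.003, -0.101] -12.7
[-0.0, -0.005, -0.11] -14.2
[-0.0, -0.006, -0.119] -15.9
[-0.0, -0.008, -0.128] -17.6
[-0.0, -0.01, -0.137] -19.3
[-0.0, -0.012, -0.145] -21.1
[-0.0, -0.015, -0.154] -23.0
```

View pics/w4.png

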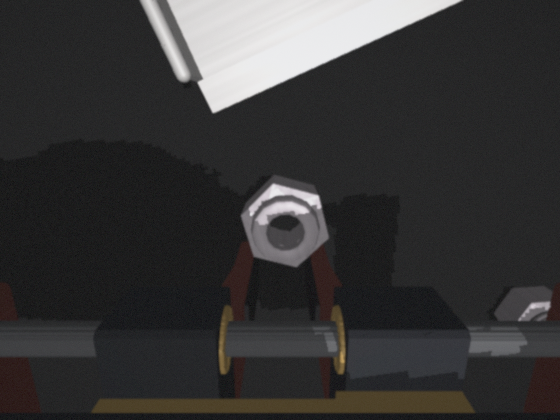

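Call:
jog_arm([
  {"translation": [0,0,-0.008],"twist": [-0.6,0,0],"fingers": 0.27},
  {"translation": [0,0.001,-0.017],"twist": [-1.4,0,0],"fingers": 0.27},
  {"translation": [0,0.001,-0.026],"twist": [-2.3,0,0],"fingers": 0.27},
  {"translation": [0,0.001,-0.035],"twist": [-3.3,0,0],"fingers": 0.27},
  {"translation": [0,0.001,-0.044],"twist": [-4.4,0,0],"fingers": 0.27},
  {"translation": [0,0.001,-0.053],"twist": [-5.5,0,0],"fingers": 0.27},
  {"translation": [0,0.001,-0.062],"twist": [-6.8,0,0],"fingers": 0.27},
  {"translation": [0,0,-0.071],"twist": [-8,0,0],"fingers": 0.27},
  {"translation": [0,0,-0.08],"twist": [-9.3,0,0],"fingers": 0.27},
  {"translation": [0,-0.001,-0.088],"twist": [-10.6,0,0],"fingers": 0.27},
  {"translation": [0,-0.002,-0.096],"twist": [-12,0,0],"fingers": 0.27},
  {"translation": [0,-0.003,-0.103],"twist": [-13,0,0],"fingers": 0.27},
])

```text
clock: 7.22
position: [0.5034, 0.1701, 0.0247]
tcp_rot: [[0.0, 0.998, 0.055], [0.0, 0.055, -0.998], [-1.0, 0.0, -0.0]]
ft_force: [0.9, -1.6, 2.7]
opening: 0.0238
```

```bash
python3 - <<'E'
from station import *
from h import *
o=get_obs(); print(o["position"],o["ft_force"])
f=eyes.grab_frame("wrist"); cv2.imwrite("pics/w5.png",f["image"][:,:,::-1])
h=np.array([.3,.954]); s0=np.array([.445,-.083])
w=bez(s0,s0+.11*h,T(-.055,-.09),T(-.055,.02),.028)
rel(o,w[32:])
E
```

```text
[0.50342524 0.17008118 0.02471958] [ 0.92188321 -1.63458744  2.67712094]
[-0.0, -0.001, 0.002] 0.4
[-0.0, -0.0, -0.007] -1.2
[-0.0, 0.0, -0.016] -2.8
[-0.0, 0.001, -0.025] -4.5
[-0.0, 0.001, -0.034] -6.3
[-0.0, 0.0, -0.043] -8.1
[-0.0, -0.0, -0.052] -9.9
```

View pics/w5.png

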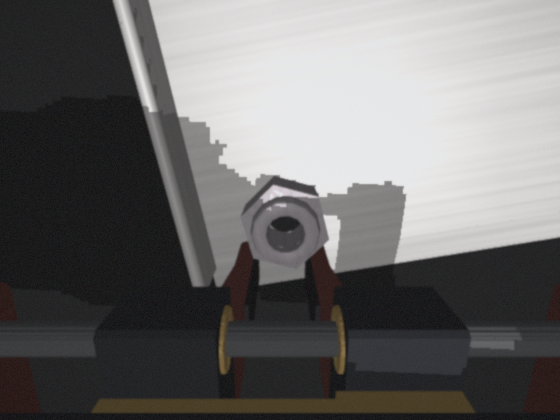

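Call:
jog_arm([
  {"translation": [0,0,-0.008],"twist": [-1.2,0,0],"fingers": 0.27},
  {"translation": [0,0.001,-0.016],"twist": [-2.8,0,0],"fingers": 0.27},
  {"translation": [0,0.001,-0.025],"twist": [-4.5,0,0],"fingers": 0.27},
  {"translation": [0,0.001,-0.034],"twist": [-6.3,0,0],"fingers": 0.27},
  {"translation": [0,0.001,-0.042],"twist": [-8.1,0,0],"fingers": 0.27},
  {"translation": [0,0,-0.048],"twist": [-9,0,0],"fingers": 0.27},
  {"translation": [0,0,-0.052],"twist": [-9.5,0,0],"fingers": 0.27},
  {"translation": [0,0,-0.052],"twist": [-9.5,0,0],"fingers": 0.27},
  {"translation": [0,0,-0.045],"twist": [-9.5,0,0],"fingers": 0.27},
  {"translation": [0,0,-0.035],"twist": [-9.5,0,0],"fingers": 0.27},
  {"translation": [-0.01,0,-0.03],"twist": [-9.5,0,0],"fingers": 0.27},
  {"translation": [-0.04,0,-0.03],"twist": [-9.5,0,0],"fingers": 0.27},
])

```text
clock: 8.27
position: [0.4996, 0.1954, 0.0625]
tcp_rot: [[-0.006, 0.977, 0.213], [-0.004, 0.213, -0.977], [-1.0, -0.006, 0.003]]
ft_force: [0.2, -0.1, 1.8]
opening: 0.0236
```

```bash
python3 - <<'E'
from station import *
from h import *
o=get_obs(); print(o["position"],o["ft_force"])
f=eyes.grab_frame("wrist"); cv2.imwrite("pics/w6.png",f["image"][:,:,::-1])
# next: above approach behind plug, heading to T(.05,-.075)
p=np.array([.6165,.0134]); t=T(.05,-.075); h=(t-p)/np.linalg.norm(t-p); print(t,h)
yaw=np.degrees(np.arctan2(h[1],h[0]))-90; b=p-.042*h; print(b,yaw)
rel(o,[(o["position"][0],o["position"][1],.13,yaw),(b[0],b[1],.13,yaw),(b[0],b[1],.025,yaw)])
E
```

```text
[0.4996379  0.19538352 0.06251978] [ 0.20276942 -0.13998563  1.79994947]
[0.6179761  0.18076144] [0.00881949 0.99996111]
[ 0.61612958 -0.02859837] -0.5053259875408429
[-0.067, -0.0, 0.0] 12.8
[-0.067, 0.066, 0.244] 12.8
[0.038, 0.066, 0.244] 12.8
```

View pics/w6.png

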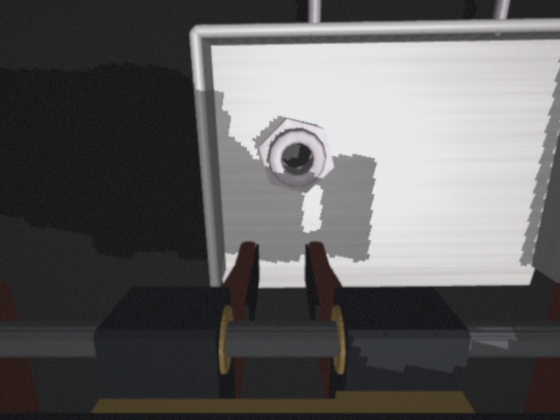

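Call:
jog_arm([
  {"translation": [-0.03,0,0],"twist": [0,0,0],"fingers": 0.18},
  {"translation": [-0.067,0,0],"twist": [2,0,0],"fingers": 0.18},
  {"translation": [-0.067,0.008,0.03],"twist": [4,0,0],"fingers": 0.18},
  {"translation": [-0.067,0.016,0.06],"twist": [6,0,0],"fingers": 0.18},
  {"translation": [-0.067,0.024,0.09],"twist": [8,0,0],"fingers": 0.18},
  {"translation": [-0.067,0.032,0.12],"twist": [10,0,0],"fingers": 0.18},
  {"translation": [-0.067,0.041,0.15],"twist": [12,0,0],"fingers": 0.18},
  {"translation": [-0.067,0.049,0.18],"twist": [12.8,0,0],"fingers": 0.18},
  {"translation": [-0.067,0.057,0.21],"twist": [12.8,0,0],"fingers": 0.18},
  {"translation": [-0.067,0.064,0.235],"twist": [12.8,0,0],"fingers": 0.18},
  {"translation": [-0.067,0.066,0.244],"twist": [12.8,0,0],"fingers": 0.18},
  {"translation": [-0.067,0.066,0.244],"twist": [12.8,0,0],"fingers": 0.18},
])

```text
clock: 9.32
position: [0.6193, -0.0288, 0.1323]
tcp_rot: [[0.001, 1.0, -0.011], [-0.001, -0.011, -1.0], [-1.0, 0.001, 0.001]]
ft_force: [-0.0, 1.0, -0.1]
opening: 0.016
```

```bash
python3 - <<'E'
from station import *
from h import *
f=eyes.grab_frame("wrist"); cv2.imwrite("pics/w7.png",f["image"][:,:,::-1])
o=get_obs(); print(o["position"],o["ft_force"],o["tcp_rot"][:,0])
p=np.array([.6165,.0134]); t=T(.05,-.075); h=(t-p)/np.linalg.norm(t-p)
yaw=np.degrees(np.arctan2(h[1],h[0]))-90; b=p-.042*h
rel(o,[(b[0],b[1],.025,yaw)])
E
```

```text
[ 0.61866819 -0.02614751  0.13195355] [-0.18757011  0.63568226 -0.02928314] [-9.05995255e-06  6.53223998e-05 -9.99999998e-01]
[0.107, -0.003, 0.002] 0.0
```

View pics/w7.png

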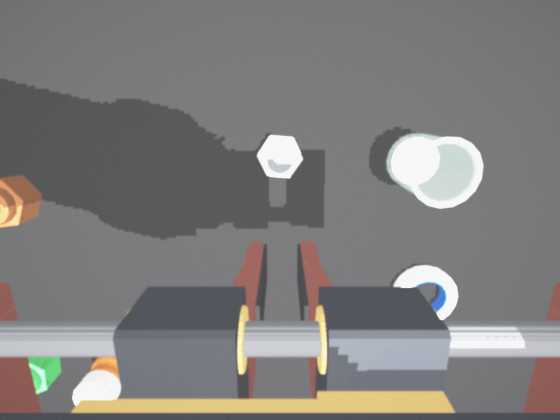

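Call:
jog_arm([
  {"translation": [0.025,-0.002,0.002],"twist": [0,0,0],"fingers": 0.18},
  {"translation": [0.055,-0.003,0.002],"twist": [0,0,0],"fingers": 0.18},
  {"translation": [0.08,-0.003,0.002],"twist": [0,0,0],"fingers": 0.18},
  {"translation": [0.097,-0.003,0.002],"twist": [0,0,0],"fingers": 0.18},
  {"translation": [0.105,-0.003,0.002],"twist": [0,0,0],"fingers": 0.18},
  {"translation": [0.107,-0.003,0.002],"twist": [0,0,0],"fingers": 0.18},
  {"translation": [0.107,-0.003,0.002],"twist": [0,0,0],"fingers": 0.18},
])

```text
clock: 9.95
position: [0.6158, -0.0255, 0.0248]
tcp_rot: [[-0.0, 1.0, -0.004], [0.001, -0.004, -1.0], [-1.0, -0.0, -0.001]]
ft_force: [-0.6, 0.2, 0.5]
opening: 0.0159
```

```bash
python3 - <<'E'
from station import *
from h import *
o=get_obs(); print(o["position"],o["ft_force"])
p=np.array([.6165,.0134]); 
w=bez(p,p+np.array([0.0,.09]),T(.055,-.07),T(.055,.02),.024)
print(len(w)); rel(o,w)
E
```

```text
[ 0.6157695  -0.02550257  0.02481787] [-0.6449113   0.21448495  0.49481823]
31
[-0.0, 0.001, -0.015] -0.2
[-0.0, 0.001, -0.024] -0.0
[-0.0, 0.001, -0.033] 0.1
[-0.0, 0.0, -0.041] 0.2
[-0.0, 0.001, -0.05] 0.3
[-0.0, 0.001, -0.059] 0.3
[-0.0, 0.001, -0.067] 0.3
[-0.0, 0.001, -0.076] 0.3
[-0.0, 0.001, -0.085] 0.2
[-0.0, 0.001, -0.094] 0.0
[-0.0, 0.001, -0.102] -0.2
[-0.0, 0.001, -0.111] -0.4
[-0.0, 0.001, -0.12] -0.7
[-0.0, 0.001, -0.129] -1.0
[-0.0, 0.001, -0.137] -1.4
[-0.0, 0.001, -0.146] -1.9
[-0.0, 0.001, -0.155] -2.3
[-0.0, 0.001, -0.163] -2.9
[-0.0, 0.0, -0.172] -3.4
[-0.0, 0.0, -0.181] -4.1
[-0.0, -0.0, -0.19] -4.7
[-0.0, -0.001, -0.199] -5.4
[-0.0, -0.001, -0.207] -6.2
[-0.0, -0.002, -0.216] -7.0
[-0.0, -0.003, -0.225] -7.8
[-0.0, -0.004, -0.233] -8.6
[-0.0, -0.005, -0.242] -9.5
[-0.0, -0.006, -0.251] -10.4
[-0.0, -0.007, -0.259] -11.4
[-0.0, -0.009, -0.268] -12.3
[-0.0, -0.01, -0.277] -13.3
```

Call:
jog_arm([
  {"translation": [0,0.001,-0.007],"twist": [0,0,0],"fingers": 0.18},
  {"translation": [0,0.001,-0.014],"twist": [0,0,0],"fingers": 0.18},
  {"translation": [0,0.001,-0.021],"twist": [0,0,0],"fingers": 0.18},
  {"translation": [0,0.001,-0.029],"twist": [0,0,0],"fingers": 0.18},
  {"translation": [0,0.001,-0.037],"twist": [0,0,0],"fingers": 0.18},
  {"translation": [0,0.001,-0.046],"twist": [0,0,0],"fingers": 0.18},
  {"translation": [0,0.001,-0.055],"twist": [0,0,0],"fingers": 0.18},
  {"translation": [0,0.001,-0.064],"twist": [0,0,0],"fingers": 0.18},
  {"translation": [0,0.001,-0.073],"twist": [0,0,0],"fingers": 0.18},
  {"translation": [0,0.001,-0.082],"twist": [0,0,0],"fingers": 0.18},
  {"translation": [0,0.001,-0.09],"twist": [0,0,0],"fingers": 0.18},
  {"translation": [0,0.001,-0.097],"twist": [0,0,0],"fingers": 0.18},
])

```text
clock: 10.95
position: [0.6175, 0.0714, 0.0246]
tcp_rot: [[-0.0, 1.0, -0.005], [0.0, -0.005, -1.0], [-1.0, -0.0, -0.0]]
ft_force: [0.1, -0.4, 0.5]
opening: 0.0155
```

```bash
python3 - <<'E'
from station import *
from h import *
f=eyes.grab_frame("wrist"); cv2.imwrite("pics/w8.png",f["image"][:,:,::-1])
o=get_obs(); print(o["position"],o["ft_force"])
p=np.array([.6165,.0134]); 
w=bez(p,p+np.array([0.0,.09]),T(.055,-.07),T(.055,.02),.024)
rel(o,w[10:])
E
```

```text
[0.61739196 0.07318315 0.02442439] [-0.08597125  1.34606364 -0.05920138]
[-0.001, -0.0, -0.004] -0.1
[-0.001, -0.0, -0.012] -0.4
[-0.001, -0.0, -0.021] -0.7
[-0.001, -0.0, -0.03] -1.0
[-0.001, -0.0, -0.039] -1.4
[-0.001, -0.0, -0.047] -1.8
[-0.001, -0.0, -0.056] -2.3
[-0.001, -0.001, -0.065] -2.8
[-0.0, -0.001, -0.074] -3.4
[-0.0, -0.001, -0.082] -4.0
[-0.0, -0.001, -0.091] -4.7
[-0.0, -0.002, -0.1] -5.4
[-0.0, -0.003, -0.109] -6.1
[-0.0, -0.003, -0.117] -6.9
[-0.0, -0.004, -0.126] -7.7
[-0.0, -0.005, -0.135] -8.6
[-0.0, -0.006, -0.143] -9.5
[-0.0, -0.007, -0.152] -10.4
[-0.0, -0.008, -0.161] -11.3
[-0.0, -0.01, -0.169] -12.3
[-0.0, -0.011, -0.178] -13.3
```

View pics/w8.png

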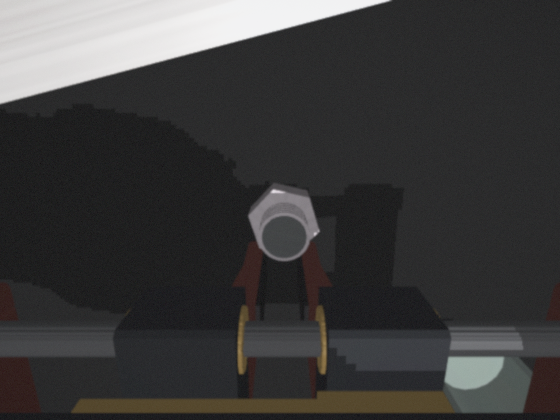

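Call:
jog_arm([
  {"translation": [0,0,-0.008],"twist": [-0.2,0,0],"fingers": 0.18},
  {"translation": [0,0,-0.016],"twist": [-0.5,0,0],"fingers": 0.18},
  {"translation": [0,0,-0.025],"twist": [-0.8,0,0],"fingers": 0.18},
  {"translation": [0,0,-0.034],"twist": [-1.2,0,0],"fingers": 0.18},
  {"translation": [0,0,-0.043],"twist": [-1.6,0,0],"fingers": 0.18},
  {"translation": [0,0,-0.052],"twist": [-2.1,0,0],"fingers": 0.18},
  {"translation": [0,-0.001,-0.061],"twist": [-2.6,0,0],"fingers": 0.18},
  {"translation": [0,-0.001,-0.07],"twist": [-3.2,0,0],"fingers": 0.18},
  {"translation": [0,-0.001,-0.079],"twist": [-3.8,0,0],"fingers": 0.18},
  {"translation": [0,-0.001,-0.087],"twist": [-4.4,0,0],"fingers": 0.18},
  {"translation": [0,-0.002,-0.095],"twist": [-5,0,0],"fingers": 0.18},
  {"translation": [0,-0.002,-0.102],"twist": [-5.5,0,0],"fingers": 0.18},
])

```text
clock: 12.0
position: [0.6159, 0.1731, 0.0247]
tcp_rot: [[-0.0, 0.996, 0.092], [0.0, 0.092, -0.996], [-1.0, -0.0, -0.0]]
ft_force: [0.1, -1.0, 1.5]
opening: 0.016
```

```bash
python3 - <<'E'
from station import *
from h import *
f=eyes.grab_frame("wrist"); cv2.imwrite("pics/w9.png",f["image"][:,:,::-1])
o=get_obs(); print(o["position"],o["ft_force"])
p=np.array([.6165,.0134]); 
w=bez(p,p+np.array([0.0,.09]),T(.055,-.07),T(.055,.02),.024)
rel(o,w[21:])
E
```

```text
[0.61576342 0.17504258 0.02456477] [0.25050104 1.5477378  0.0256435 ]
[-0.0, -0.0, 0.002] 0.2
[-0.0, 0.0, -0.007] -0.6
[-0.0, 0.0, -0.015] -1.3
[-0.0, 0.0, -0.024] -2.2
[-0.0, 0.0, -0.033] -3.0
[-0.0, 0.0, -0.042] -3.9
[-0.0, -0.0, -0.05] -4.8
[-0.0, -0.001, -0.059] -5.8
[-0.0, -0.001, -0.068] -6.7
[-0.0, -0.002, -0.077] -7.7
```

View pics/w9.png

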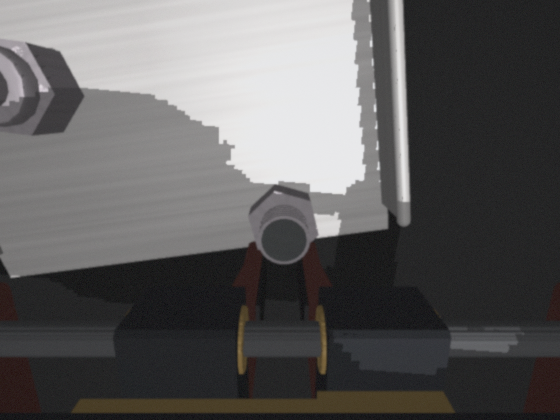

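Call:
jog_arm([
  {"translation": [0,0,-0.007],"twist": [-0.6,0,0],"fingers": 0.18},
  {"translation": [0,0,-0.015],"twist": [-1.3,0,0],"fingers": 0.18},
  {"translation": [0,0,-0.024],"twist": [-2.2,0,0],"fingers": 0.18},
  {"translation": [0,0,-0.033],"twist": [-3,0,0],"fingers": 0.18},
  {"translation": [0,0,-0.042],"twist": [-3.9,0,0],"fingers": 0.18},
  {"translation": [0,0,-0.05],"twist": [-4.8,0,0],"fingers": 0.18},
  {"translation": [0,-0.001,-0.059],"twist": [-5.8,0,0],"fingers": 0.18},
  {"translation": [0,-0.001,-0.067],"twist": [-6.7,0,0],"fingers": 0.18},
  {"translation": [0,-0.002,-0.073],"twist": [-7.5,0,0],"fingers": 0.18},
  {"translation": [0,-0.002,-0.076],"twist": [-7.5,0,0],"fingers": 0.18},
  {"translation": [0,-0.002,-0.072],"twist": [-7.5,0,0],"fingers": 0.18},
  {"translation": [0,-0.002,-0.062],"twist": [-7.5,0,0],"fingers": 0.18},
])

```text
clock: 13.05
position: [0.608, 0.2351, 0.0245]
tcp_rot: [[-0.0, 0.975, 0.222], [0.001, 0.222, -0.975], [-1.0, -0.0, -0.001]]
ft_force: [-0.0, -0.0, -1.3]
opening: 0.0158
```

```bash
python3 - <<'E'
from station import *
from h import *
o=get_obs(); print(o["position"],o["ft_force"])
f=eyes.grab_frame("wrist"); cv2.imwrite("pics/w10.png",f["image"][:,:,::-1])
p=o["position"]; rel(o,[(p[0],p[1]-.01,.13,0),(.66,.05,.13,0),(.66,.05,.13,43.3)])
E
```

```text
[0.60801956 0.23513025 0.02449931] [-0.03672189 -0.03317963 -1.28640368]
[-0.106, -0.002, 0.01] 12.8
[-0.106, 0.01, 0.192] 12.8
[-0.106, 0.01, 0.192] -30.5
```

View pics/w10.png

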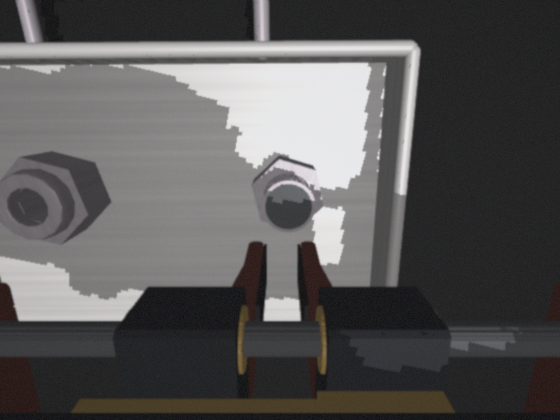

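```bash
cat > u.py <<'E'
from h import *
a=np.radians(43.2); n=np.array([-np.sin(a),np.cos(a)]); U=np.array([.580,-.267])
def path(hl=.11,off=.0245): return bez(U,U+hl*n,T(0,-.2),T(0,-.028),off)
if __name__=="__main__":
    obs=dict(vial=(.4986,-.1664,.013),jar=(.4586,-.1821,.018),stopper=(.6943,-.1941,.017),brown=(.397,-.02,.021))
    for hl in (.07,.09,.11,.13):
        w=path(hl); Y=[x[3] for x in w]; print(hl,len(w),"max dyaw/row",np.abs(np.diff(Y)).max(), "yaw range",min(Y),max(Y))
        for k,(ox,oy,r) in obs.items():
            dm=9
            for x,y,z,yw in w:
                cc,ss=np.cos(np.radians(yw)),np.sin(np.radians(yw)); dx,dy=ox-x,oy-y
                lx,ly=cc*dx+ss*dy,-ss*dx+cc*dy
                # box: lx +-32, ly -10..42
                ex=max(abs(lx)-.032,0); ey=max(-.010-ly,ly-.042,0); dm=min(dm,np.hypot(ex,ey)-r)
            print("  ",k,round(dm,3))
E
python3 u.py
```

```text
0.07 56 max dyaw/row 13.120712551820048 yaw range -3.3866293768201103 43.10667586573953
   vial 0.018
   jar 0.052
   stopper 0.083
   brown 0.119
0.09 56 max dyaw/row 8.810450134745992 yaw range -4.586771953869615 43.12738950259427
   vial 0.011
   jar 0.046
   stopper 0.084
   brown 0.114
0.11 56 max dyaw/row 6.200450490942089 yaw range -5.90972357457342 43.140578358940274
   vial 0.005
   jar 0.041
   stopper 0.084
   brown 0.109
0.13 56 max dyaw/row 4.647055235613408 yaw range -7.333435322284998 43.149712502071935
   vial -0.001
   jar 0.035
   stopper 0.084
   brown 0.103
```

Call:
jog_arm([
  {"translation": [-0.03,0,0],"twist": [0,0,0],"fingers": 0.18},
  {"translation": [-0.07,0,0],"twist": [0,0,0],"fingers": 0.18},
  {"translation": [-0.106,0,0.01],"twist": [0,0,0],"fingers": 0.41},
  {"translation": [-0.106,0.002,0.04],"twist": [-3,0,0],"fingers": 0.41},
  {"translation": [-0.106,0.004,0.07],"twist": [-7,0,0],"fingers": 0.41},
  {"translation": [-0.106,0.006,0.1],"twist": [-12,0,0],"fingers": 0.41},
  {"translation": [-0.106,0.008,0.13],"twist": [-17,0,0],"fingers": 0.41},
  {"translation": [-0.106,0.01,0.16],"twist": [-22,0,0],"fingers": 0.41},
  {"translation": [-0.106,0.01,0.185],"twist": [-27,0,0],"fingers": 0.41},
  {"translation": [-0.106,0.01,0.192],"twist": [-30.5,0,0],"fingers": 0.41},
  {"translation": [-0.106,0.01,0.192],"twist": [-30.5,0,0],"fingers": 0.41},
  {"translation": [-0.106,0.01,0.192],"twist": [-30.5,0,0],"fingers": 0.41},
])

```text
clock: 14.1
position: [0.6602, 0.0472, 0.1306]
tcp_rot: [[-0.0, 0.732, 0.681], [0.0, 0.681, -0.732], [-1.0, 0.0, -0.0]]
ft_force: [-0.4, 0.4, -0.4]
opening: 0.0362
```

```bash
python3 - <<'E'
from station import *
from h import *
f=eyes.grab_frame("side"); cv2.imwrite("pics/s11.png",cv2.resize(f["image"][120:420,130:530,::-1],(800,600)))
o=get_obs(); print(o["position"],o["ft_force"])
rel(o,[(.611,-.300,.13,43.2)])
E
```

```text
[0.66007476 0.04878331 0.13055257] [-0.42080148  0.0264285  -0.44027922]
[0.0, -0.274, 0.221] -0.2
```

View pics/s11.png

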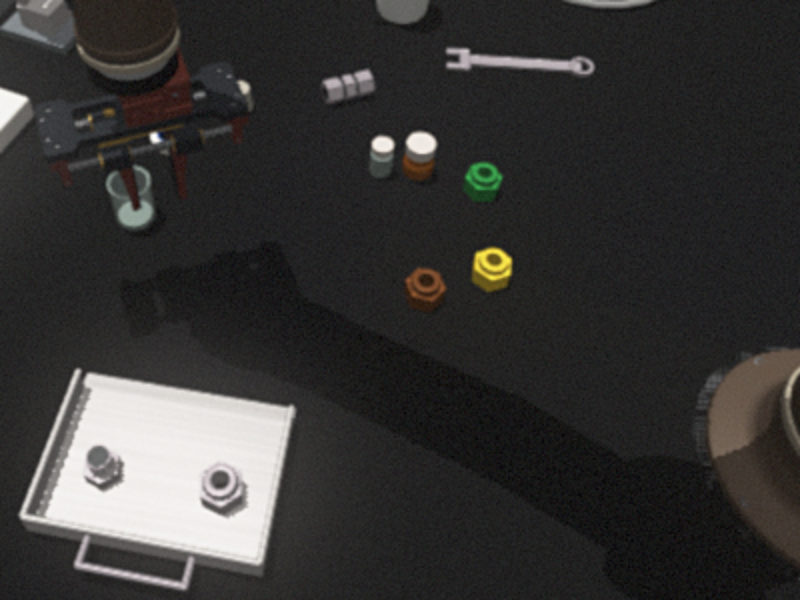

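```bash
python3 - <<'E'
from station import *
from h import *
rel(get_obs(),[(.5976,-.3106,.13,22)])
E
```

```text
[0.0, -0.291, 0.22] 21.0
```

Call:
jog_arm([
  {"translation": [0,-0.026,0.02],"twist": [2,0,0],"fingers": 0.41},
  {"translation": [0,-0.053,0.04],"twist": [4,0,0],"fingers": 0.41},
  {"translation": [0,-0.08,0.06],"twist": [6,0,0],"fingers": 0.41},
  {"translation": [0,-0.107,0.08],"twist": [9,0,0],"fingers": 0.41},
  {"translation": [0,-0.134,0.101],"twist": [12,0,0],"fingers": 0.41},
  {"translation": [0,-0.16,0.121],"twist": [15,0,0],"fingers": 0.41},
  {"translation": [0,-0.187,0.141],"twist": [18,0,0],"fingers": 0.41},
  {"translation": [0,-0.214,0.162],"twist": [21,0,0],"fingers": 0.41},
  {"translation": [0,-0.24,0.182],"twist": [21,0,0],"fingers": 0.41},
  {"translation": [0,-0.265,0.2],"twist": [21,0,0],"fingers": 0.41},
  {"translation": [0,-0.283,0.214],"twist": [21,0,0],"fingers": 0.41},
  {"translation": [0,-0.291,0.22],"twist": [21,0,0],"fingers": 0.41},
])

```text
clock: 15.15
position: [0.5979, -0.3135, 0.1308]
tcp_rot: [[-0.0, 0.927, 0.374], [-0.001, 0.374, -0.927], [-1.0, -0.001, 0.001]]
ft_force: [-0.9, 0.5, -1.2]
opening: 0.0363
```

```bash
python3 - <<'E'
from station import *
from h import *
f=eyes.grab_frame("wrist"); cv2.imwrite("pics/w12.png",f["image"][:,:,::-1])
o=get_obs(); print(o["position"],o["ft_force"])
rel(o,[(.5976,-.3106,.025,22)])
E
```

```text
[ 0.59769985 -0.31407885  0.13073609] [-0.75280559 -1.50500235 -0.55666952]
[0.106, 0.001, -0.003] -0.0
```

View pics/w12.png

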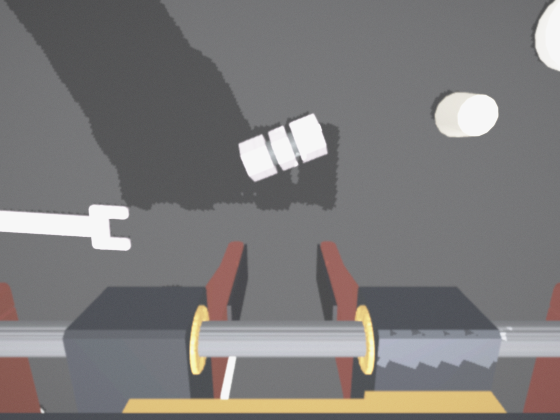

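Call:
jog_arm([
  {"translation": [0.025,0.001,0],"twist": [0,0,0],"fingers": 0.41},
  {"translation": [0.055,0.001,0],"twist": [0,0,0],"fingers": 0.41},
  {"translation": [0.08,0.001,0],"twist": [0,0,0],"fingers": 0.41},
  {"translation": [0.097,0.001,0],"twist": [0,0,0],"fingers": 0.41},
  {"translation": [0.104,0.001,0],"twist": [0,0,0],"fingers": 0.41},
  {"translation": [0.106,0.001,-0.003],"twist": [0,0,0],"fingers": 0.41},
  {"translation": [0.106,0.001,-0.008],"twist": [0,0,0],"fingers": 0.41},
  {"translation": [0.106,0.001,-0.013],"twist": [0,0,0],"fingers": 0.41},
  {"translation": [0.106,0.001,-0.018],"twist": [0,0,0],"fingers": 0.41},
  {"translation": [0.106,0.001,-0.024],"twist": [0,0,0],"fingers": 0.41},
  {"translation": [0.106,0.001,-0.03],"twist": [0,0,0],"fingers": 0.41},
  {"translation": [0.106,0.001,-0.036],"twist": [0,0,0],"fingers": 0.41},
])

```text
clock: 16.2
position: [0.5864, -0.2767, 0.0254]
tcp_rot: [[0.001, 0.926, 0.378], [-0.0, 0.378, -0.926], [-1.0, 0.001, 0.001]]
ft_force: [-0.3, -1.5, 1.3]
opening: 0.036
```

```bash
python3 - <<'E'
from station import *
from h import *
f=eyes.grab_frame("wrist"); cv2.imwrite("pics/w13.png",f["image"][:,:,::-1])
o=get_obs(); print(o["position"],o["ft_force"])
E
```

```text
[ 0.58610193 -0.27526615  0.02512328] [-1.07427628  0.74992519  0.10320549]
```

View pics/w13.png

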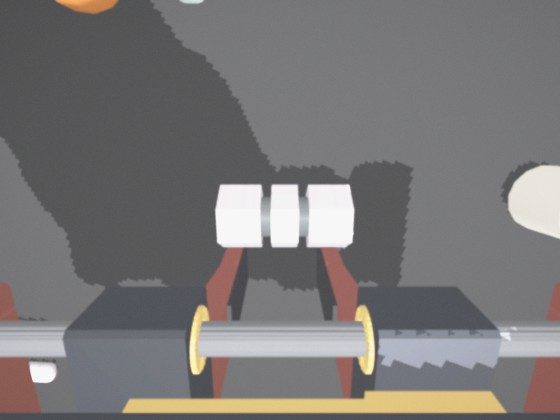

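```bash
cat > u.py <<'E'
from h import *
n=np.array([-.3746,.9272]); U=np.array([.5861,-.2753])+.0245*n
def path(hl=.07): return bez(U,U+hl*n,T(0,-.2),T(0,-.028),.0245)
if __name__=="__main__":
    from station import *
    obs=dict(vial=(.4986,-.1664,.013),jar=(.4586,-.1821,.018),brown=(.397,-.02,.021))
    for hl in (.05,.07,.09):
        w=path(hl); Y=[x[3] for x in w]; print(hl,len(w),"max dyaw/row",np.abs(np.diff(Y)).max(), "yaw range",min(Y),max(Y))
        for k,(ox,oy,r) in obs.items():
            dm=9
            for x,y,z,yw in w:
                cc,ss=np.cos(np.radians(yw)),np.sin(np.radians(yw)); dx,dy=ox-x,oy-y
                lx,ly=cc*dx+ss*dy,-ss*dx+cc*dy
                ex=max(abs(lx)-.032,0); ey=max(-.010-ly,ly-.042,0); dm=min(dm,np.hypot(ex,ey)-r)
            print("  ",k,round(dm,3))
    rel(get_obs(),path())
E
python3 u.py
```

```text
0.05 54 max dyaw/row 10.700931700631557 yaw range -2.0503575440284294 21.924043734883384
   vial 0.028
   jar 0.063
   brown 0.126
0.07 54 max dyaw/row 7.085052358740327 yaw range -2.48757561549877 21.94550490107993
   vial 0.025
   jar 0.059
   brown 0.124
0.09 54 max dyaw/row 4.844380703413194 yaw range -3.059652379574345 21.957442110782395
   vial 0.021
   jar 0.056
   brown 0.121
[0.0, -0.0, 0.0] 0.3
[0.0, -0.002, -0.009] 7.4
[0.0, -0.003, -0.018] 11.9
[0.0, -0.002, -0.027] 15.0
[0.0, -0.0, -0.036] 17.1
[0.0, 0.002, -0.045] 18.8
[0.0, 0.004, -0.053] 20.1
[0.0, 0.007, -0.061] 21.1
[0.0, 0.01, -0.07] 21.9
[0.0, 0.013, -0.078] 22.6
[0.0, 0.016, -0.086] 23.1
[0.0, 0.019, -0.095] 23.5
[0.0, 0.023, -0.103] 23.9
[0.0, 0.026, -0.111] 24.1
[0.0, 0.03, -0.119] 24.3
[0.0, 0.033, -0.127] 24.5
[0.0, 0.037, -0.135] 24.6
[0.0, 0.041, -0.143] 24.7
[0.0, 0.044, -0.151] 24.7
[0.0, 0.048, -0.16] 24.7
[0.0, 0.052, -0.168] 24.7
[0.0, 0.056, -0.176] 24.7
[0.0, 0.059, -0.184] 24.6
[0.0, 0.063, -0.192] 24.5
[0.0, 0.067, -0.2] 24.4
[0.0, 0.07, -0.208] 24.2
[0.0, 0.074, -0.216] 24.0
[0.0, 0.078, -0.224] 23.9
[0.0, 0.082, -0.232] 23.6
[0.0, 0.085, -0.24] 23.4
[0.0, 0.089, -0.248] 23.1
[0.0, 0.092, -0.256] 22.9
[0.0, 0.096, -0.264] 22.6
[0.0, 0.099, -0.273] 22.2
[0.0, 0.103, -0.281] 21.9
[0.0, 0.106, -0.289] 21.5
[0.0, 0.11, -0.297] 21.1
[0.0, 0.113, -0.305] 20.7
[0.0, 0.116, -0.313] 20.3
[0.0, 0.119, -0.322] 19.8
[0.0, 0.123, -0.33] 19.3
[0.0, 0.126, -0.339] 18.8
[0.0, 0.129, -0.347] 18.2
[0.0, 0.132, -0.355] 17.6
[0.0, 0.135, -0.364] 17.0
[0.0, 0.137, -0.372] 16.3
[0.0, 0.14, -0.38] 15.6
[0.0, 0.143, -0.389] 14.8
[0.0, 0.145, -0.397] 14.0
[0.0, 0.148, -0.406] 13.2
[0.001, 0.15, -0.414] 12.2
[0.001, 0.152, -0.423] 11.3
[0.001, 0.154, -0.432] 10.3
[0.001, 0.156, -0.44] 9.2
```

```bash
sed -i 's/path(hl=.07)/path(hl=.12)/; s/(.05,.07,.09)/(.12,)/' u.py; python3 u.py | head -24
```

```text
0.12 54 max dyaw/row 2.998682458120115 yaw range -4.116815770848504 21.96789558362299
   vial 0.016
   jar 0.052
   brown 0.116
[0.0, -0.0, 0.0] 0.3
[0.0, -0.001, -0.009] 3.3
[0.0, -0.001, -0.018] 6.0
[0.0, -0.001, -0.027] 8.4
[0.0, -0.001, -0.036] 10.7
[0.0, 0.0, -0.045] 12.7
[0.0, 0.001, -0.053] 14.5
[0.0, 0.003, -0.062] 16.1
[0.0, 0.005, -0.071] 17.5
[0.0, 0.007, -0.08] 18.8
[0.0, 0.01, -0.088] 19.9
[0.0, 0.013, -0.097] 21.0
[0.0, 0.015, -0.105] 21.8
[0.0, 0.018, -0.113] 22.6
[0.0, 0.022, -0.122] 23.3
[0.0, 0.025, -0.13] 24.0
[0.0, 0.028, -0.138] 24.5
[0.0, 0.032, -0.146] 24.9
[0.0, 0.036, -0.154] 25.3
[0.0, 0.039, -0.163] 25.6
```

Call:
jog_arm([
  {"translation": [0,0,-0.007],"twist": [2,0,0],"fingers": 0.41},
  {"translation": [0,-0.001,-0.014],"twist": [4,0,0],"fingers": 0.41},
  {"translation": [0,-0.001,-0.022],"twist": [6.5,0,0],"fingers": 0.41},
  {"translation": [0,-0.001,-0.03],"twist": [9,0,0],"fingers": 0.41},
  {"translation": [0,0,-0.038],"twist": [11,0,0],"fingers": 0.41},
  {"translation": [0,0.001,-0.047],"twist": [13,0,0],"fingers": 0.41},
  {"translation": [0,0.002,-0.055],"twist": [14.8,0,0],"fingers": 0.41},
  {"translation": [0,0.003,-0.063],"twist": [16.3,0,0],"fingers": 0.41},
  {"translation": [0,0.005,-0.071],"twist": [17.5,0,0],"fingers": 0.41},
  {"translation": [0,0.007,-0.079],"twist": [18.7,0,0],"fingers": 0.41},
  {"translation": [0,0.009,-0.086],"twist": [19.6,0,0],"fingers": 0.41},
  {"translation": [0,0.011,-0.092],"twist": [20.3,0,0],"fingers": 0.41},
])

```text
clock: 17.25
position: [0.5616, -0.1872, 0.0248]
tcp_rot: [[0.0, 0.999, 0.032], [0.0, 0.032, -0.999], [-1.0, 0.0, 0.0]]
ft_force: [0.6, -1.6, 0.7]
opening: 0.0362
```

```bash
python3 - <<'E'
from station import *
from h import *
from u import path
f=eyes.grab_frame("wrist"); cv2.imwrite("pics/w14.png",f["image"][:,:,::-1])
o=get_obs(); print(o["position"],o["ft_force"])
rel(o,path()[11:24])
E
```

```text
[ 0.56171618 -0.18561087  0.02460579] [-0.44766335  0.46629183 -0.29013164]
[-0.0, -0.0, -0.005] 0.6
[-0.0, -0.001, -0.013] 1.5
[-0.0, -0.001, -0.022] 2.3
[-0.0, -0.001, -0.031] 3.0
[-0.0, -0.0, -0.04] 3.6
[-0.0, 0.0, -0.049] 4.1
[-0.0, 0.001, -0.058] 4.6
[-0.0, 0.001, -0.067] 5.0
[-0.0, 0.002, -0.076] 5.3
[-0.0, 0.002, -0.084] 5.5
[-0.0, 0.003, -0.093] 5.7
[-0.0, 0.004, -0.102] 5.9
[-0.0, 0.005, -0.111] 6.0
```

View pics/w14.png

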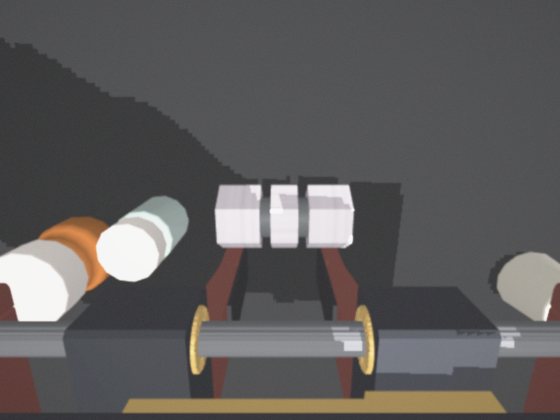

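Call:
jog_arm([
  {"translation": [0,0,-0.008],"twist": [0.8,0,0],"fingers": 0.41},
  {"translation": [0,-0.001,-0.017],"twist": [1.8,0,0],"fingers": 0.41},
  {"translation": [0,-0.001,-0.026],"twist": [2.6,0,0],"fingers": 0.41},
  {"translation": [0,-0.001,-0.035],"twist": [3.3,0,0],"fingers": 0.41},
  {"translation": [0,0,-0.044],"twist": [3.8,0,0],"fingers": 0.41},
  {"translation": [0,0,-0.053],"twist": [4.3,0,0],"fingers": 0.41},
  {"translation": [0,0.001,-0.062],"twist": [4.8,0,0],"fingers": 0.41},
  {"translation": [0,0.001,-0.071],"twist": [5.1,0,0],"fingers": 0.41},
  {"translation": [0,0.002,-0.08],"twist": [5.4,0,0],"fingers": 0.41},
  {"translation": [0,0.003,-0.089],"twist": [5.6,0,0],"fingers": 0.41},
  {"translation": [0,0.004,-0.098],"twist": [5.8,0,0],"fingers": 0.41},
  {"translation": [0,0.004,-0.107],"twist": [6,0,0],"fingers": 0.41},
])

```text
clock: 18.3
position: [0.5623, -0.0797, 0.0247]
tcp_rot: [[0.0, 0.997, -0.072], [0.0, -0.072, -0.997], [-1.0, 0.0, -0.0]]
ft_force: [0.2, -0.1, 0.7]
opening: 0.0359
```

```bash
python3 - <<'E'
from station import *
from h import *
from u import path
f=eyes.grab_frame("wrist"); cv2.imwrite("pics/w15.png",f["image"][:,:,::-1])
o=get_obs(); print(o["position"],o["ft_force"])
rel(o,path()[23:37])
E
```

```text
[ 0.5621824  -0.07736916  0.02440786] [ 0.10982539  0.63008329 -0.01760589]
[-0.001, 0.001, -0.003] 0.1
[-0.001, 0.001, -0.012] 0.1
[-0.001, 0.001, -0.021] 0.1
[-0.001, 0.001, -0.03] 0.1
[-0.001, 0.001, -0.038] -0.0
[-0.001, 0.001, -0.047] -0.2
[-0.001, 0.001, -0.056] -0.3
[-0.0, 0.001, -0.065] -0.6
[-0.0, 0.001, -0.074] -0.8
[-0.0, 0.001, -0.083] -1.1
[-0.0, 0.001, -0.092] -1.5
[-0.0, 0.001, -0.101] -1.8
[-0.0, 0.001, -0.11] -2.3
[-0.0, 0.0, -0.118] -2.7
```

View pics/w15.png

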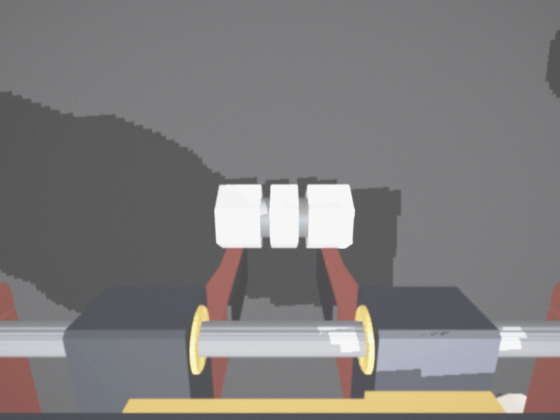

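Call:
jog_arm([
  {"translation": [0,0.001,-0.008],"twist": [0.1,0,0],"fingers": 0.41},
  {"translation": [0,0.001,-0.017],"twist": [0.1,0,0],"fingers": 0.41},
  {"translation": [0,0.001,-0.026],"twist": [0.1,0,0],"fingers": 0.41},
  {"translation": [0,0.001,-0.035],"twist": [0,0,0],"fingers": 0.41},
  {"translation": [0,0.001,-0.044],"twist": [-0.1,0,0],"fingers": 0.41},
  {"translation": [0,0.001,-0.053],"twist": [-0.3,0,0],"fingers": 0.41},
  {"translation": [0,0.001,-0.062],"twist": [-0.5,0,0],"fingers": 0.41},
  {"translation": [0,0.001,-0.071],"twist": [-0.7,0,0],"fingers": 0.41},
  {"translation": [0,0.001,-0.08],"twist": [-1,0,0],"fingers": 0.41},
  {"translation": [0,0.001,-0.089],"twist": [-1.4,0,0],"fingers": 0.41},
  {"translation": [0,0.001,-0.098],"twist": [-1.7,0,0],"fingers": 0.41},
  {"translation": [0,0.001,-0.107],"twist": [-2.2,0,0],"fingers": 0.41},
])

```text
clock: 19.35
position: [0.5707, 0.0268, 0.0246]
tcp_rot: [[0.0, 0.999, -0.032], [-0.0, -0.032, -0.999], [-1.0, 0.0, 0.0]]
ft_force: [1.1, -0.9, 0.0]
opening: 0.036
```

```bash
python3 - <<'E'
from station import *
from h import *
from u import path
f=eyes.grab_frame("wrist"); cv2.imwrite("pics/w16.png",f["image"][:,:,::-1])
o=get_obs(); print(o["position"],o["ft_force"])
rel(o,path()[35:])
E
```

```text
[0.57084821 0.02926378 0.02446369] [0.23789857 0.97423752 0.41954114]
[-0.001, -0.001, -0.003] 0.0
[-0.001, -0.0, -0.011] -0.4
[-0.001, -0.0, -0.02] -0.9
[-0.0, -0.0, -0.029] -1.5
[-0.0, -0.0, -0.038] -2.1
[-0.0, -0.0, -0.047] -2.7
[-0.0, -0.001, -0.056] -3.3
[-0.0, -0.001, -0.065] -4.1
[-0.0, -0.001, -0.074] -4.8
[-0.0, -0.002, -0.083] -5.6
[-0.0, -0.002, -0.091] -6.4
[-0.0, -0.003, -0.1] -7.3
[-0.0, -0.004, -0.109] -8.3
[-0.0, -0.005, -0.118] -9.2
[-0.0, -0.006, -0.127] -10.3
[-0.0, -0.007, -0.136] -11.3
[-0.0, -0.008, -0.145] -12.4
[-0.0, -0.01, -0.153] -13.6
[-0.0, -0.011, -0.162] -14.8
```

View pics/w16.png

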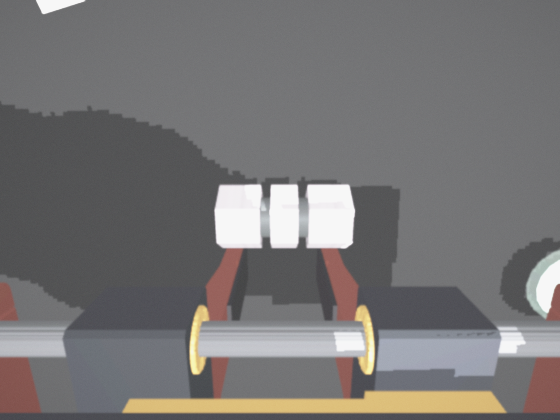

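Call:
jog_arm([
  {"translation": [0,0,-0.008],"twist": [-0.3,0,0],"fingers": 0.41},
  {"translation": [0,0,-0.017],"twist": [-0.8,0,0],"fingers": 0.41},
  {"translation": [0,0,-0.026],"twist": [-1.3,0,0],"fingers": 0.41},
  {"translation": [0,0,-0.035],"twist": [-1.9,0,0],"fingers": 0.41},
  {"translation": [0,0,-0.044],"twist": [-2.5,0,0],"fingers": 0.41},
  {"translation": [0,-0.001,-0.053],"twist": [-3.1,0,0],"fingers": 0.41},
  {"translation": [0,-0.001,-0.062],"twist": [-3.8,0,0],"fingers": 0.41},
  {"translation": [0,-0.001,-0.071],"twist": [-4.5,0,0],"fingers": 0.41},
  {"translation": [0,-0.002,-0.08],"twist": [-5.3,0,0],"fingers": 0.41},
  {"translation": [0,-0.002,-0.089],"twist": [-6.2,0,0],"fingers": 0.41},
  {"translation": [0,-0.003,-0.097],"twist": [-7,0,0],"fingers": 0.41},
  {"translation": [0,-0.004,-0.104],"twist": [-7.8,0,0],"fingers": 0.41},
])

```text
clock: 20.4
position: [0.5701, 0.1311, 0.0246]
tcp_rot: [[-0.0, 0.994, 0.105], [0.0, 0.105, -0.994], [-1.0, 0.0, -0.0]]
ft_force: [-0.2, -0.7, 0.4]
opening: 0.036
```

```bash
python3 - <<'E'
from station import *
from h import *
from u import path
f=eyes.grab_frame("wrist"); cv2.imwrite("pics/w17.png",f["image"][:,:,::-1])
o=get_obs(); print(o["position"],o["ft_force"])
rel(o,path()[46:])
E
```

```text
[0.56981085 0.13280116 0.0245183 ] [-0.35903475  0.50842155 -0.67727045]
[-0.0, 0.001, 0.003] 0.5
[-0.0, 0.001, -0.006] -0.4
[-0.0, 0.001, -0.014] -1.4
[-0.0, 0.002, -0.023] -2.4
[-0.0, 0.002, -0.032] -3.5
[-0.0, 0.001, -0.041] -4.6
[-0.0, 0.001, -0.05] -5.7
[-0.0, 0.001, -0.059] -6.9
```

View pics/w17.png

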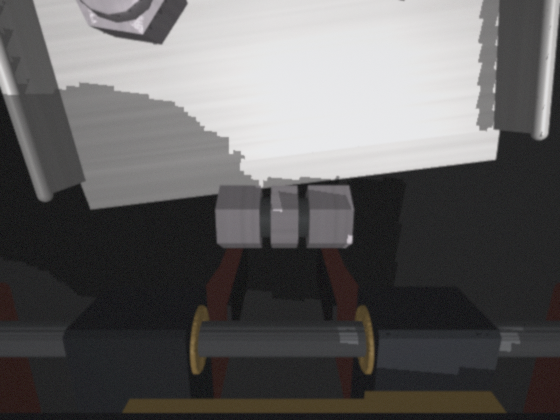

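Call:
jog_arm([
  {"translation": [0,0.001,-0.008],"twist": [-0.7,0,0],"fingers": 0.41},
  {"translation": [0,0.002,-0.017],"twist": [-1.7,0,0],"fingers": 0.41},
  {"translation": [0,0.002,-0.026],"twist": [-2.7,0,0],"fingers": 0.41},
  {"translation": [0,0.002,-0.035],"twist": [-3.8,0,0],"fingers": 0.41},
  {"translation": [0,0.001,-0.044],"twist": [-5,0,0],"fingers": 0.41},
  {"translation": [0,0.001,-0.053],"twist": [-6.2,0,0],"fingers": 0.41},
  {"translation": [0,0.001,-0.06],"twist": [-6.9,0,0],"fingers": 0.41},
  {"translation": [0,0,-0.065],"twist": [-6.9,0,0],"fingers": 0.41},
  {"translation": [0,0,-0.067],"twist": [-6.9,0,0],"fingers": 0.41},
  {"translation": [0,0,-0.065],"twist": [-6.9,0,0],"fingers": 0.41},
  {"translation": [0,0.001,-0.058],"twist": [-6.9,0,0],"fingers": 0.41},
  {"translation": [0,0.002,-0.048],"twist": [-6.9,0,0],"fingers": 0.41},
])

```text
clock: 21.45
position: [0.5672, 0.1778, 0.0246]
tcp_rot: [[-0.0, 0.975, 0.222], [0.0, 0.222, -0.975], [-1.0, 0.0, -0.0]]
ft_force: [-1.0, -0.5, -0.3]
opening: 0.0361
```

Call:
jog_arm([
  {"translation": [0,0,0.005],"twist": [0,0,0],"fingers": 0.41},
  {"translation": [-0.02,0,0.01],"twist": [0,0,0],"fingers": 0.41},
  {"translation": [-0.05,0,0.01],"twist": [0,0,0],"fingers": 0.41},
  {"translation": [-0.08,0,0.02],"twist": [0,0,0],"fingers": 0.41},
  {"translation": [-0.11,0,0.04],"twist": [0,0,0],"fingers": 0.41},
  {"translation": [-0.14,0,0.07],"twist": [0,0,0],"fingers": 0.41},
  {"translation": [-0.17,0,0.1],"twist": [0,0,0],"fingers": 0.41},
  {"translation": [-0.19,0,0.12],"twist": [0,0,0],"fingers": 0.41},
  {"translation": [-0.2,0,0.13],"twist": [0,0,0],"fingers": 0.41},
  {"translation": [-0.2,0,0.13],"twist": [0,0,0],"fingers": 0.41},
  {"translation": [-0.2,0,0.13],"twist": [0,0,0],"fingers": 0.41},
])

```text
clock: 22.37
position: [0.5957, 0.0514, 0.2239]
tcp_rot: [[-0.0, 0.975, 0.221], [0.001, 0.221, -0.975], [-1.0, -0.0, -0.001]]
ft_force: [-0.3, 1.7, -0.8]
opening: 0.0361
```

```bash
python3 - <<'E'
from station import *
from h import *
import pickle
W=None
f=eyes.grab_frame("side"); cv2.imwrite("pics/s18.png",cv2.resize(f["image"][120:420,130:530,::-1],(800,600)))
P=cloud(f).reshape(-1,3); q=(P[:,:2]-np.array([.5523,.2425])); ty=np.c_[c*q[:,0]+s*q[:,1],-s*q[:,0]+c*q[:,1]]*1000
m=(np.abs(ty[:,0])<92)&(ty[:,1]>-110)&(ty[:,1]<68)&(P[:,2]>.013)&(P[:,2]<.05)
for nm,a,b in (("nut",-95,-34),("union",-34,34),("plug",34,92)):
    k=m&(ty[:,0]>a)&(ty[:,0]<b); print(nm,k.sum(),ty[k].min(0),ty[k].max(0),np.median(P[k,2]))
f=eyes.grab_frame("wrist"); cv2.imwrite("pics/w18.png",f["image"][:,:,::-1])
o=get_obs(); print(o["position"],o["ft_force"],o["clock"])
g=pickle.load(open("f0.pkl","rb"))["side"]; 
f2=eyes.grab_frame("side"); d=cv2.absdiff(g["image"],f2["image"]).max(2); 
for n in ["jar","stopper","vial","tape_roll","wrench","beaker","wash_bottle"]: print(n,[([int(x) for x in r["rect"]],round(r["score"],2)) for r in finder.recognise("side",n)[:2]])
E
```

```text
nut 373 [-73.3995532   -1.60441375] [-34.88729177  38.38136391] 0.025831666953551546
union 549 [-29.34827441 -34.56301035] [31.65767012 -2.63466575] 0.025343073628082413
plug 275 [38.82324122  5.1110409 ] [69.10820013 35.96796033] 0.028424826814533954
[0.59485829 0.053129   0.22260562] [-0.30179928 -0.54653748 -0.32370807] 22.4667
jar [([330, 185, 349, 208], 0.9)]
stopper [([354, 143, 423, 161], 0.21)]
vial [([311, 189, 325, 210], 0.57)]
tape_roll [([204, 179, 226, 196], 0.45)]
wrench []
beaker [([184, 202, 206, 237], 0.75)]
wash_bottle [([354, 147, 422, 161], 0.71), ([308, 64, 352, 132], 0.68)]
```

View pics/s18.png

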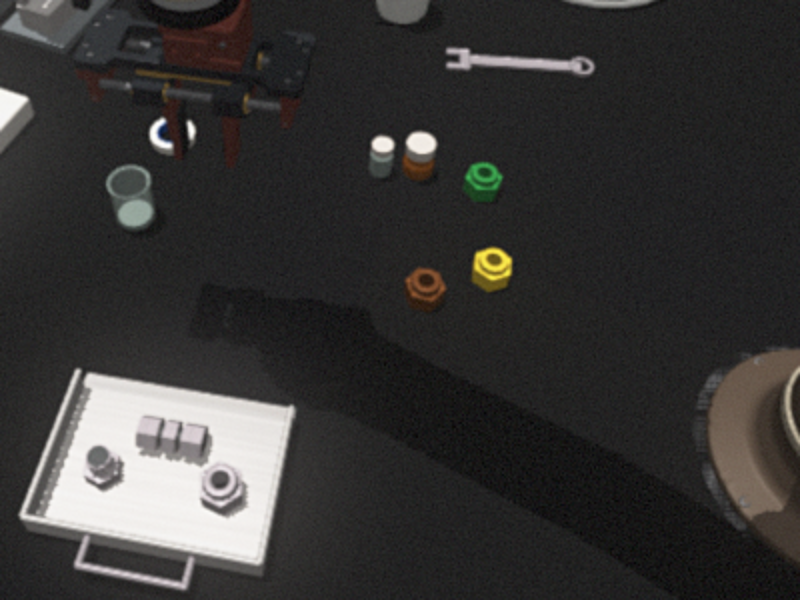

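View pics/w18.png

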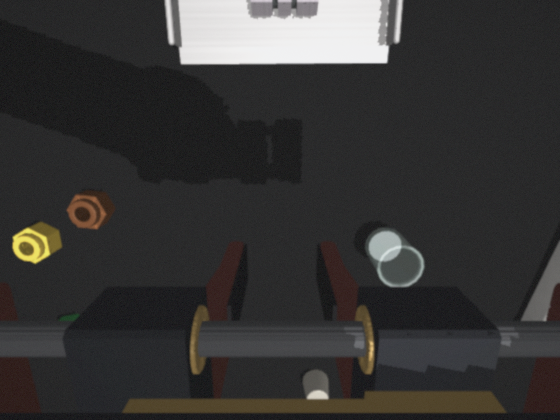

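```bash
python3 - <<'E'
from station import *
from h import *
f=eyes.grab_frame("top"); Q=cloud(f)
for k,(a,b,c_,e,zl) in dict(jar=(316,250,336,270,.04),stopper=(322,150,338,168,.02),vial=(313,234,327,250,.035),tape=(282,127,308,153,.007),beaker=(231,130,255,158,.04),brown=(243,277,264,298,.02),wrench=(405,247,449,332,.007)).items():
    P=Q[b:e+1,a:c_+1].reshape(-1,3); P=P[P[:,2]>zl]; print(k,len(P),P.mean(0).round(3) if len(P) else '')
cv2.imwrite("pics/t19.png",f["image"][:,:,::-1])
E
```

```text
jar 184 [ 0.459 -0.182  0.048]
stopper 132 [ 0.693 -0.194  0.03 ]
vial 103 [ 0.499 -0.166  0.044]
tape 264 [ 0.743 -0.112  0.012]
beaker 181 [0.727 0.008 0.053]
brown 174 [ 0.397 -0.02   0.027]
wrench 347 [ 0.402 -0.406  0.009]
```

View pics/t19.png

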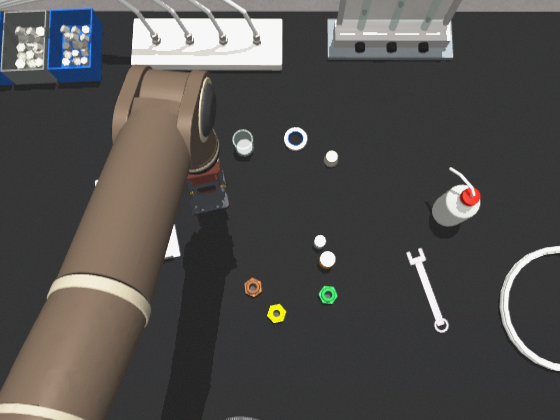

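Nothing else has moved: in the top view the beaker (243,143), tape (296,139), stopper (331,158), vial (320,241), jar (327,259) and wrench are all where they were. The hand is up and clear.

```bash
python3 -c "
from station import *
print(order.close_job())"
```

```text
the job is handed in; nothing more can be done
None
```

All three fittings are inside the tray behind its front lip, swept there with the fingertips in the order nut, plug, union; nothing was picked up. I handed the job in at about 22.5 s on the robot's clock, with the hand raised to about 0.22 m and touching nothing.

- **Fittings:** in the tray's axes, where the flat floor begins at y = -60 mm, the side-camera depth puts each one clear of the lip. The nut starts at y ≈ -2 mm, the union at -35 mm and the plug at +5 mm, and all three are within the side walls.
- **Bystanders:** the jar, stopper, vial, tape roll, beaker and wrench measure within about 1 mm of where they started in the top view, and so does the brown nut. I checked the wash bottle and the green and yellow nuts only by eye in the top view, where they look unmoved.
- **Forces:** the wrist force stayed at a few newtons in every reading I took.
- **Disagreements:** in the last side view the network missed the stopper (hidden behind the hand) and took the wrench for the wash bottle. The pictures and the depth readings settled both. The top camera could not see into the tray at the end because the arm was in the way.
- **Refused move:** one move call was refused because it left out the finger opening. I sent it again with the opening and nothing had moved in between.

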